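Press a bush home with bench-mounted locking pliers

ROBOT

A 6-joint arm with a two-finger parallel gripper is mounted at the origin on the work surface. World frame = base frame: x ahead of the robot, y to its left, z up, the work surface at z = 0. Lengths are in m, angles in rad, forces in N, time in s.
With the tool pointing down it reaches from about 0.3 to 0.875 m from the base axis. Payload 6.4 kg.
Tool frame: the origin (TCP) lies midway between the tips of the shut fingers; the grasp point (between the pads) lies 19 mm behind it; z points along the fingers, y is the line along which they close (so a half turn about z gives the same grasp; the last joint's range is limited). The gripper opens to 85 mm and grips with 20 to 120 N. Pads are 22 mm wide; open, the fingers measure 114 mm over their backs; the gripper's body (76 mm by 85 mm) begins 54 mm behind the grasp point. The pads swing forward as they close: fully open they stand 13 mm farther back than shut.
Start: joints at [-1.452, 0.181, 1.607, -0, 1.354, -0.206], TCP at [0.184, -0.545, 0.231] pointing down, gripper open.
Joint ranges: [-2.99, 2.99], [-0.89, 2.07], [0.3, 2.58], [-1.14, 4.28], [0, 2.63], [-3.12, 3.12]. Speed limits (rad/s): [2.57, 2.57, 3.01, 3.14, 3.14, 3.14].

INTERFACE

Orientations are given as a rotation vector (axis times angle).
In Python, from station import bot gives the robot as it stands.
- The arm moves only by the tool arm_command, never from a script. Its arguments are lists of equal length, an entry for each row: "fingers": the opening, from 0 (shut) to 1 (fully open); "xyz": the shift along the tool's x, y, z in mm, a list of three; "rotation": the turn, a rotation vector about the tool's x, y, z in degrees, a list of three. In form: {"fingers": [fingers, ...], "xyz": [[tx, ty, tz], ...], "rotation": [[wx, wy, wz], ...]}. A call has 1 to 8 rows; each row shifts and turns the commanded pose from where the row before left it, along the tool's axes as they then stand; what a row does not reach is not made up. A row lasts 1/12 s, in which the tool goes at most 41.7 mm and 7.16 degrees, less where a joint would pass 70% of its speed; a pose out of reach is approached as far as the arm can. A call is refused whole if a number of a shift passes 41.7 or a number of a turn 7.16, either way. A call with a gripper value outside its range is refused whole. The fingers move at their own pace and stop on an object; "squeeze" is the grip in N (left out, the last holds). Time passes only in rows, so rows that do not move let the fingers close. It gives the time, the measured TCP pose, the force, the opening and the grip force at its end, in the units of the state.
- bot.sense(): the state, without advancing time (a new reading comes with each control period).
- bot.get_image(name): name is "scene" or "top" or "wrist"; returns a dict with "img" (400x640x3 uint8, red, green, blue), "mtx" (3x3 intrinsics, pixels), "extrinsics" (4x4, takes a point from camera to world coordinates). Camera axes: x right, y down, z forward; pixel columns grow to the right and rows downward; lengths in m; the calibration is good to about 2 mm. A picture is of the moment at which its call begins. There is no depth.
- bot.hand_in(): hands the job in; it is judged then, once.
The state is a dict: "time": time; "joint_positions": joint angles; "dq": joint speeds; "joint_efforts": joint torques, N m; "ee_pos": TCP position; "tcp_rot": TCP orientation; "contact_force": force on the tool from outside, world axes, zero at the start; "moment": the same for the moment, N m; "gripper_width": finger opening in m; "finger_force": force on a finger pad.
Only numpy, scipy, OpenCV 4.12 (cv2) and the standard library are available. Lean on these libraries where they do the work, as an engineer would, in place of code of your own. Each camera call takes 0.05 s, during which the arm holds its last target. There are 200 camera calls.

TASK

Press the brass bush home in the steel hinge bracket with the locking pliers bolted to the bench: lay the bracket flat on the anvil, bush end first, and slide it gently under the open jaw until you feel it touch the stop. Push the top handle down, no harder than it needs, until it snaps over centre and stays locked by itself, then take your hand off and flick the release lever's thumb tab towards the jaw and up, so that the jaw springs wide open. Leave the bracket lying free on the anvil against the stop with its bush fully home, and leave the other things on the bench alone.

Things in the scene. Friction and masses are not known exactly. Their poses are not given: they have to be found in the camera images.
- clamp: Bench-mounted locking pliers of bare steel, fixed, 350 mm long, 200 mm high when open. Origin: on the bench top, below the axis of the jaw's pad. x: level, from the jaw to the handles (the way the bracket is pushed in); z up. All x below are in this frame. The fixed lower handle runs from x = 100 to 262 mm, 18 mm wide, its top 57 mm above the bench.
- anvil (a point): Middle of the anvil's flat top at x = 0, 50 mm above the bench. The anvil is 66 mm wide, x = -85 to +20 mm. Two side guides, tops 6 mm above it, 63 mm apart, run from x = -10 to +20 mm and flare out to 72 mm at x = -23 mm. A stop block, 40 mm wide, 16 mm high, was set by hand in its slot: its face is somewhere from x = 16 to 28 mm, not measured, to be felt. A shove over 15 N would shift it.
- pad (a point): Centre of the face of the round pad (diameter 28 mm) on the upper jaw, which presses the bush flange. Open, it is 38 mm above the anvil top at x = 7 mm, and the open jaw reaches forward to x = -7 mm and up to 125 mm above the bench. Locked, it is at x = 0, bearing on the bush.
- handle: Movable top handle, a steel channel 18 mm wide, 190 mm long, pivoted at the jaw, sprung open. Pushed down at handle_press it takes about 5 N, 10 to 14 N to move the bush, then less, about 5 N for the last squeeze; past centre the load falls away, it drops by itself onto a hard inner stop and stays. More than 30 N on it or on its lever bends it.
- handle_press (a point): Point on the handle's top face 43 mm from its free end, where to push down. Open: 182 mm above the bench, x = 188 mm. Locked: 109 mm above the bench, x = 206 mm, so it goes 73 mm down and 18 mm along x. It passes centre about 8 to 10 mm before its stop; just where is to be felt.
- release_lever (a joint): Turn of the release lever in the top handle, rad: 0 at rest (a light spring returns it), grows as its tab is pushed towards the jaw, at most 0.5. With the handle locked its nose meets the toggle link at about 0.07 and frees the pliers between 0.25 and 0.5: about 10 N if the finger goes forward and, as the tab rises, upward with it; pushed level it jams at over 30 N.
- lever_tab (a point): Point on the rear face of the release lever's upturned thumb tab (14 mm wide, 6 mm thick, 39 mm tall) 6 mm behind the end of the top handle; the tab goes on 8 mm above this point and 31 mm below. Locked: 125 mm above the bench, x = 263 mm, with 40 mm free below the tab. Push from behind along -x, with as much rise as advance or more; once freed it flies up with the handle, to 228 mm.
- bracket: Loose steel angle bracket, about 0.62 kg. Origin: underside of the base plate on the bush axis; x along the base to its free (bush) end. Base 110 x 60 x 8 mm, x = -88 to +22 mm. Upright end plate 8 mm thick (x = -88 to -80 mm), 60 mm wide, to 60 mm above the underside. Home: x axis along the clamp's x, flat on the anvil, free end touching the stop, bush under the pad.
- bracket_grip (a point): Middle of the upright end plate, 45 mm above the bracket's underside (15 mm below its top edge): pinch it from above across its 8 mm thickness, fingers closing along the bracket's x.
- bush (a joint): How far the flanged brass bush (flange diameter 26 mm, 3 mm thick) is pressed down into the bracket, m. Starts at 0 to 0.0015, the flange 6 to 4.5 mm above the plate; 0.006 is fully home, flange on the plate. A press fit: about 35 N at the pad.
- flap_disc: Bystander: grinding flap disc, diameter 115 mm, 13 mm thick, lying on the bench.
- hammer: Bystander: hammer lying on the bench.
- plate_a: Bystander: square steel plate 80 x 80 x 6 mm lying on the bench.
- magnet_square: Bystander: grey L-shaped magnetic welding square, legs 100 mm, 22 mm wide, standing on one leg.
Mind the look-alikes: they are no part of the job. Several things have the shape of the bracket; the one meant has the colours described above.

How it is judged:
By the outcome, as a careful person would: the job done as asked, in the order asked, and still so for the second after the job is handed in, with the robot touching nothing.
It also fails if it takes over 66 s, if anything falls off the work surface, if the arm or the gripper's body presses on something with over 40 N, if the wrist force passes 120 N, or if a joint passes its speed limit or range.

## Working session

There is one attempt and no reset: what is moved stays moved. The work goes in short steps, Python scripts to look and compute and a tool call to move; the robot and the scene stay as the last step left them, time stands still between calls to the robot, and variables do not carry over. Pictures are saved under pics/ and viewed, at most 10 in all, crops included, and the job is handed in when it is done.

Besides the shell and the picture viewer there is one more tool, called after "Call:" as name(argument=value, ...) on one line, values as JSON. arm_command: Moves the arm, as the interface text tells. Its arguments: {"type":"object","properties":{"fingers":{"type":"array"},"xyz":{"type":"array"},"rotation":{"type":"array"},"squeeze":{"type":"number"}},"required":["fingers","xyz","rotation"]}

```bash
mkdir -p pics; cat > h.py <<'E'
import numpy as np,cv2
from station import bot
def snap(n,f):
    d=bot.get_image(n); cv2.imwrite(f'pics/{f}.png',d['img'][:,:,::-1]); np.savez(f'pics/{f}.npz',K=d['mtx'],E=d['extrinsics']); return d
def ray(f,u,v):
    z=np.load(f'pics/{f}.npz');r=np.linalg.inv(z['K'])@[u,v,1];return z['E'][:3,3],z['E'][:3,:3]@r
def atz(f,u,v,h):
    o,r=ray(f,u,v);return o+r*(h-o[2])/r[2]
def tri(*obs):
    A=np.zeros((3,3));b=np.zeros(3);L=[]
    for f,u,v in obs:
        o,r=ray(f,u,v);r=r/np.linalg.norm(r);P=np.eye(3)-np.outer(r,r);A+=P;b+=P@o;L.append((o,P))
    x=np.linalg.solve(A,b);return x.round(4),[round(float(np.linalg.norm(P@(x-o)))*1e3,1) for o,P in L]
def proj(f,p):
    z=np.load(f'pics/{f}.npz');c=np.linalg.inv(z['E'])@np.append(p,1);q=z['K']@c[:3];return (q[:2]/q[2]).round(1)
def st():
    s=bot.sense();print({k:np.round(s[k],4).tolist() for k in s})
E
python3 - <<'E'
from h import *
for n in('scene','top'):
    d=snap(n,n+'0');print(d['extrinsics'].round(3).tolist(),d['mtx'][0,0])
a=cv2.imread('pics/scene0.png');b=cv2.imread('pics/top0.png')
cv2.imwrite('pics/both.png',cv2.resize(np.vstack([a,b]),None,fx=.75,fy=.75))
st()
E
```

```text
[[0.883, 0.366, -0.295, 0.908], [0.47, -0.694, 0.545, -0.672], [-0.005, -0.62, -0.785, 1.125], [0.0, 0.0, 0.0, 1.0]] 473.91456335994405
[[-0.028, -0.98, 0.196, 0.249], [-0.999, 0.024, -0.022, 0.025], [0.017, -0.196, -0.98, 1.659], [0.0, 0.0, 0.0, 1.0]] 486.0638737331636
{'time': 0.1, 'joint_positions': [-1.4523, 0.1815, 1.6079, 0.0, 1.3538, -0.2063], 'dq': [-0.0003, -0.0013, -0.0023, -0.001, -0.0003, -0.0007], 'joint_efforts': [0.0004, -44.5878, -35.2237, -0.0004, 0.0041, 0.0], 'ee_pos': [0.1835, -0.5444, 0.2305], 'tcp_rot': [-3.0987, -0.5077, -0.0001], 'contact_force': [-0.0573, -0.0168, 0.7212], 'moment': [-0.0246, -0.0395, 0.0058], 'finger_force': 0.0, 'gripper_width': 0.0854}
```

View pics/both.png

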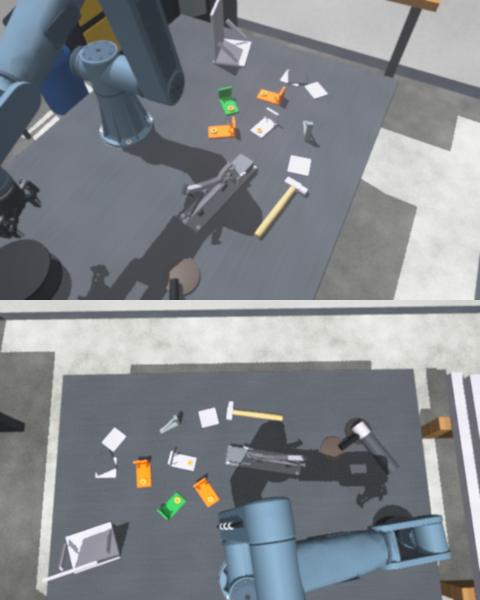

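The candidates for the bracket in the top view (full-size pixels) are the steel one with a brass bush at (243,213), orange ones at (192,230) and (274,255), and a green one at (229,273). I choose the steel one and will check it in a close crop.

```bash
python3 - <<'E'
import cv2,numpy as np
a=cv2.imread('pics/scene0.png');b=cv2.imread('pics/top0.png')
# scene crop x230-430,y130-310 ; top crop x210-410,y180-240
c1=cv2.resize(a[140:315,230:430],None,fx=4,fy=4,interpolation=cv2.INTER_CUBIC)
cv2.imwrite('pics/c1.png',c1[:600])
c2=cv2.resize(b[140:290,210:410],None,fx=4,fy=4,interpolation=cv2.INTER_CUBIC)
cv2.imwrite('pics/c2.png',c2)
E
```

```text
(no output)
```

View pics/c1.png

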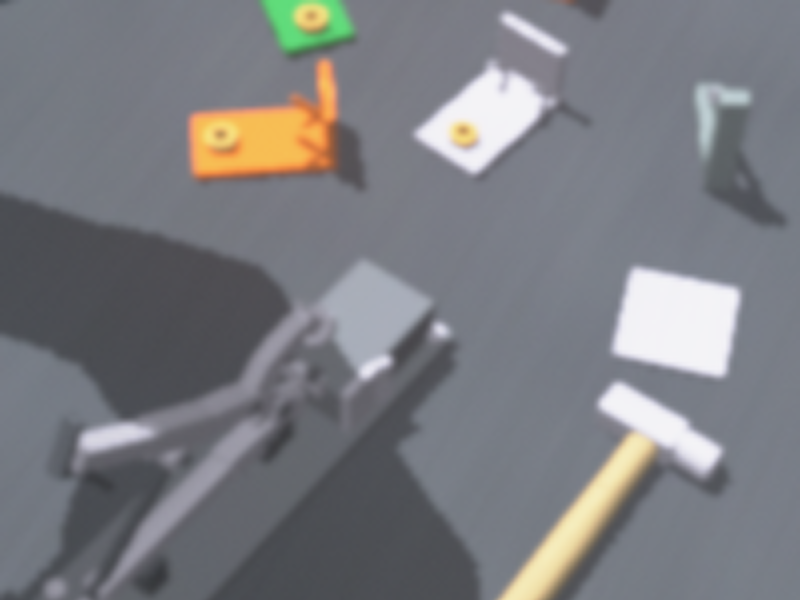

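View pics/c2.png

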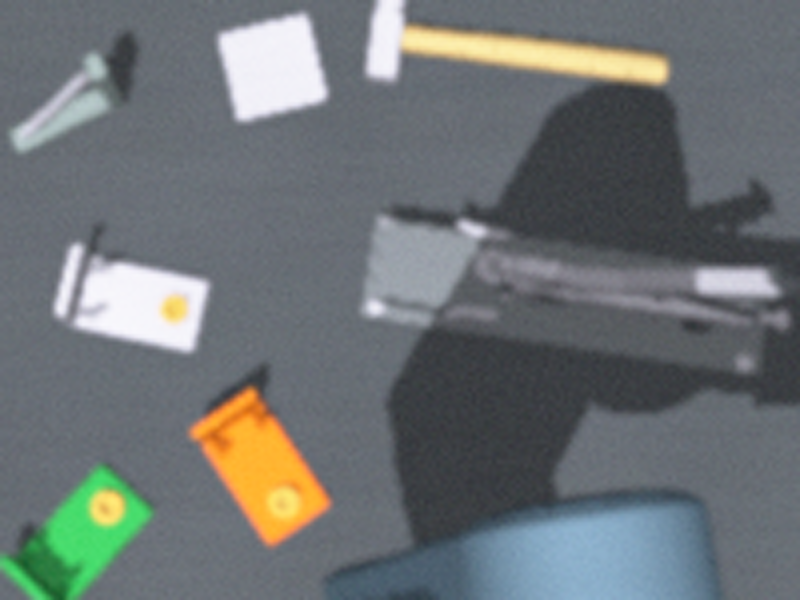

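The crops confirm the steel bracket: white-grey with a brass bush, bush in c1 at (463,132) and c2 at (175,308), and its upright away from the clamp. The clamp's jaw faces the bracket, and its anvil front corners are at (365,260) and (435,303) in c1 and (365,310) and (380,215) in c2.

```bash
cat >> h.py <<'E'
def S(u,v): return ('scene0',230+u/4,140+v/4)
def T(u,v): return ('top0',210+u/4,140+v/4)
E
python3 - <<'E'
from h import *
for n,s,t in [('bush',(463,130),(175,308)),('upA',(502,14),(57,313)),('upB',(566,50),(78,244)),('freeL',(414,134),(193,352)),('freeR',(478,174),(209,281)),
 ('anvL',(365,260),(365,312)),('anvR',(435,303),(381,214)),('handle end',(78,455),(778,285))]:
    print(n,tri(S(*s),T(*t)))
for p in[(193,352),(209,281)]: print(atz(*T(*p),.008).round(4))
for p in[(414,134),(478,174)]: print(atz(*S(*p),.008).round(4))
for p in[(365,312),(381,214)]: print(atz(*T(*p),.05).round(4))
for p in[(365,260),(435,303)]: print(atz(*S(*p),.05).round(4))
E
```

```text
bush (array([0.5114, 0.2362, 0.0186]), [2.5, 2.5])
upA (array([0.5013, 0.3269, 0.0616]), [0.7, 0.7])
upB (array([0.5609, 0.3115, 0.0627]), [3.1, 3.1])
freeL (array([0.475 , 0.2225, 0.0083]), [3.0, 3.0])
freeR (array([0.5368, 0.2092, 0.0072]), [3.6, 3.6])
anvL (array([0.505 , 0.0767, 0.0295]), [6.2, 6.2])
anvR (array([0.5794, 0.0567, 0.0501]), [1.0, 1.0])
handle end (array([ 0.4899, -0.2429,  0.2031]), [5.3, 5.3])
[0.4727 0.2207 0.008 ]
[0.5337 0.2069 0.008 ]
[0.4771 0.225  0.008 ]
[0.5396 0.2112 0.008 ]
[0.4969 0.0723 0.05  ]
[0.5802 0.0573 0.05  ]
[0.517 0.067 0.05 ]
[0.5786 0.0561 0.05  ]
```

Call:
arm_command(fingers=[1,1,1,1,1,1,1,1], xyz=[[23,-23,-25],[25,-25,-20],[25,-25,-20],[25,-25,-20],[26,-26,-15],[26,-26,-15],[27,-27,-10],[27,-27,-10]], rotation=[[0,0,0],[0,0,0],[0,0,0],[0,0,0],[0,0,0],[0,0,0],[0,0,0],[0,0,0]])

```text
time: 0.77
ee_pos: [0.312, -0.2848, 0.3669]
tcp_rot: [3.1, 0.507, 0.0]
contact_force: [2.2, -0.6, 1.4]
gripper_width: 0.0855
finger_force: 0.0
```

Call:
arm_command(fingers=[1,1,1,1,1,1,1,1], xyz=[[28,-28,-5],[28,-28,0],[28,-28,0],[28,-28,0],[28,-28,0],[28,-28,0],[28,-28,0],[28,-28,0]], rotation=[[0,0,0],[0,0,0],[0,0,0],[0,0,0],[0,0,0],[0,0,0],[0,0,0],[0,0,0]])

```text
time: 1.43
ee_pos: [0.4528, -0.0006, 0.3711]
tcp_rot: [3.1, 0.508, 0.0]
contact_force: [0.9, -0.6, 0.1]
gripper_width: 0.0856
finger_force: 0.0
```

Call:
arm_command(fingers=[1,1,1,1,1,1,1,1], xyz=[[28,-28,0],[28,-28,0],[28,-28,0],[0,0,0],[0,0,0],[0,0,0],[0,0,0],[0,0,0]], rotation=[[0,0,0],[0,0,0],[0,0,0],[0,0,7],[0,0,7],[0,0,7],[0,0,7],[0,0,0]])

```text
time: 2.1
ee_pos: [0.5051, 0.1039, 0.3707]
tcp_rot: [3.13, -0.263, -0.002]
contact_force: [1.1, -0.4, 0.0]
gripper_width: 0.0854
finger_force: 0.0
```

```bash
python3 - <<'E'
from h import *
d=snap('wrist','w0');print(d['extrinsics'].round(3).tolist(),d['mtx'][0,0]);st()
cv2.imwrite('pics/w0v.png',cv2.resize(cv2.imread('pics/w0.png'),(800,500)))
E
```

```text
[[-0.168, -0.94, -0.296, 0.581], [-0.986, 0.16, 0.051, 0.091], [-0.0, 0.301, -0.954, 0.515], [0.0, 0.0, 0.0, 1.0]] 299.79977228351686
{'time': 2.15, 'joint_positions': [-0.0278, -0.0355, 1.56, -0.0, 1.618, 1.7044], 'dq': [-0.0049, -0.0037, -0.0004, -0.0014, 0.0011, -0.0677], 'joint_efforts': [0.1246, -35.7442, -37.648, 0.0055, 0.0033, 0.9043], 'ee_pos': [0.5052, 0.1038, 0.3709], 'tcp_rot': [3.1313, -0.2533, -0.0013], 'contact_force': [0.4952, 0.0816, -0.3682], 'moment': [-0.0185, -0.0254, 0.01], 'finger_force': 0.0, 'gripper_width': 0.0857}
```

View pics/w0v.png

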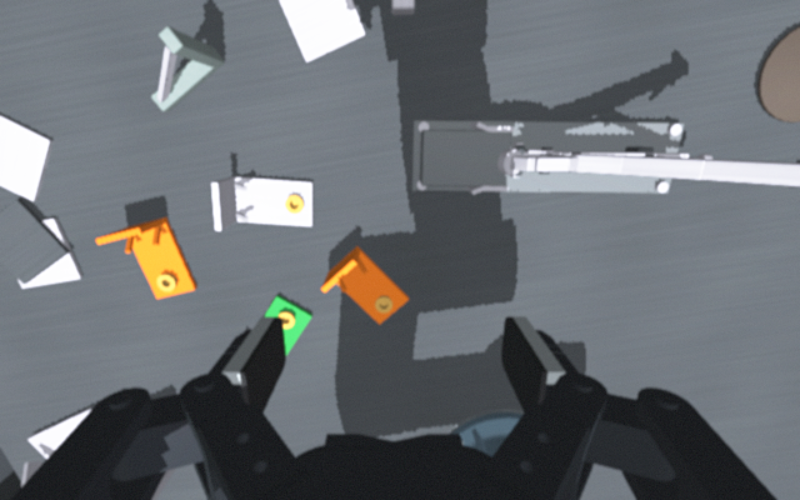

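The wrist view shows the steel bracket, bush at (295,203), upright top edge at (213-235,180-230), and the clamp with its base from (416,121) to (685,194). I'll enlarge both.

```bash
python3 - <<'E'
import cv2,numpy as np
a=cv2.imread('pics/w0.png');o=np.zeros((597,782,3),np.uint8)
o[:272]=cv2.resize(a[85:165,325:555],(782,272),interpolation=cv2.INTER_CUBIC)
o[272:597,:500]=cv2.resize(a[130:195,160:260],(500,325),interpolation=cv2.INTER_CUBIC)
cv2.imwrite('pics/w0c.png',o)
E
```

```text
(no output)
```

View pics/w0c.png

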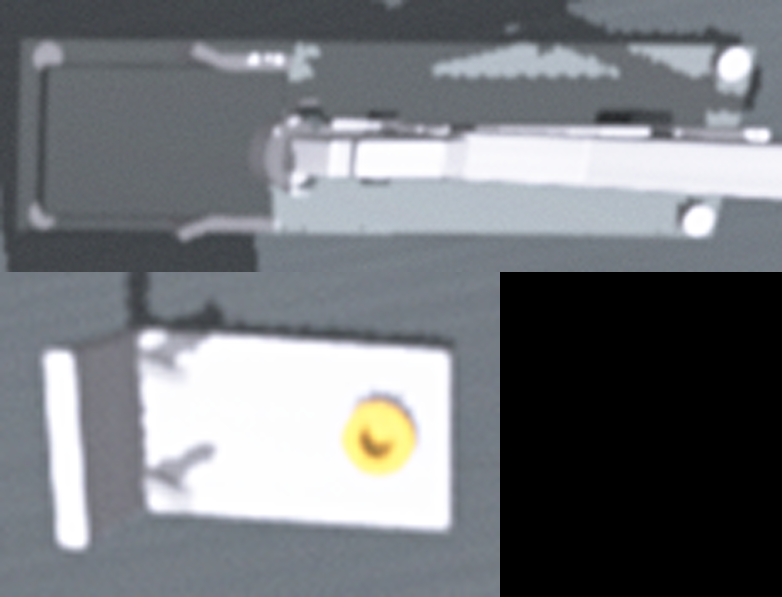

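The crop shows the clamp's anvil front edge at u≈44 (v 66–220), guide flare tips at (198,48) and (182,238), and the base's near edge at v≈232. The bracket's upright top strip runs from (60,351) to (74,546), with free-end corners at (450,346) and (450,530).

```bash
cat >> h.py <<'E'
def C(u,v): return ('w0',325+u/3.4,85+v/3.4)
def B(u,v): return ('w0',160+u/5,130+(v-272)/5)
E
python3 - <<'E'
from h import *
print('up tri',tri(B(44,352),T(78,244)),tri(B(60,547),T(57,313)),tri(B(44,352),S(566,50)),tri(B(60,547),S(502,14)))
print('bush',tri(B(379,436),T(175,308),S(463,130)))
print('free tri',tri(B(450,346),T(209,281),S(478,174)),tri(B(450,530),T(193,352),S(414,134)))
for p in[(450,346),(450,530),(138,332),(150,512)]: print('base',atz(*B(*p),.008).round(4))
for p in[(44,352),(60,547),(76,350),(88,545)]: print('up',atz(*B(*p),.06).round(4))
for p in[(198,48),(182,238)]: print('flare z56',atz(*C(*p),.056).round(4))
for p in[(250,60),(250,224)]: print('guide z56',atz(*C(*p),.056).round(4))
for p in[(44,64),(40,222)]: print('anv front z50',atz(*C(*p),.05).round(4))
for p in[(22,40),(18,232),(742,42),(712,236)]: print('basecorner z10',atz(*C(*p),.01).round(4))
for p in[(300,158),(780,167)]: print('handle',[atz(*C(*p),z).round(4) for z in(.12,.18)])
E
```

```text
up tri (array([0.5579, 0.309 , 0.0741]), [2.3, 2.3]) (array([0.5006, 0.3261, 0.0687]), [1.2, 1.2]) (array([0.5595, 0.3214, 0.0539]), [1.0, 1.0]) (array([0.4987, 0.3351, 0.0535]), [0.0, 0.0])
bush (array([0.5114, 0.2364, 0.0185]), [0.3, 2.6, 2.4])
free tri (array([0.5364, 0.209 , 0.0075]), [0.8, 3.2, 3.9]) (array([0.4746, 0.2228, 0.0086]), [0.9, 2.9, 3.2])
base [0.5356 0.2088 0.008 ]
base [0.4737 0.2235 0.008 ]
base [0.5576 0.3105 0.008 ]
base [0.4974 0.3245 0.008 ]
up [0.559  0.3177 0.06  ]
up [0.4998 0.3317 0.06  ]
up [0.558 0.308 0.06 ]
up [0.499  0.3228 0.06  ]
flare z56 [ 0.5716 -0.0082  0.056 ]
flare z56 [0.4918 0.007  0.056 ]
guide z56 [ 0.563  -0.0296  0.056 ]
guide z56 [ 0.4929 -0.0237  0.056 ]
anv front z50 [0.5761 0.0571 0.05  ]
anv front z50 [0.5087 0.0688 0.05  ]
basecorner z10 [0.5881 0.0628 0.01  ]
basecorner z10 [0.4994 0.0783 0.01  ]
basecorner z10 [ 0.5306 -0.2699  0.01  ]
basecorner z10 [ 0.4398 -0.2605  0.01  ]
handle [array([ 0.527 , -0.0284,  0.12  ]), array([ 0.5352, -0.0102,  0.18  ])]
handle [array([ 0.4931, -0.208 ,  0.12  ]), array([ 0.5064, -0.1624,  0.18  ])]
```

Call:
arm_command(fingers=[0.5,0.5,0.5,0.5,0.5,0.5,0.5,0.5], xyz=[[0,0,30],[-4,-31,25],[-4,-31,25],[-4,-31,25],[-4,-31,25],[-3,-31,25],[-3,-30,25],[-3,-30,25]], rotation=[[0,0,4],[0,0,0],[0,0,0],[0,0,0],[0,0,0],[0,0,0],[0,0,0],[0,0,0]])

```text
time: 2.82
ee_pos: [0.5307, 0.32, 0.1649]
tcp_rot: [3.121, -0.359, -0.0]
contact_force: [1.1, -0.5, 0.4]
gripper_width: 0.0426
finger_force: 0.0
```

Call:
arm_command(fingers=[0.5,0.5], xyz=[[0,0,10],[0,0,0]], rotation=[[0,0,0],[0,0,0]])

```text
time: 2.98
ee_pos: [0.5282, 0.3189, 0.152]
tcp_rot: [3.118, -0.357, -0.01]
contact_force: [-0.8, -0.4, 0.1]
gripper_width: 0.0429
finger_force: 0.0
```

```bash
cat >> h.py <<'E'
from scipy.spatial.transform import Rotation as R
O=np.array([.5278,-.022,0]);A=np.deg2rad(-99.9);CX=np.array([np.cos(A),np.sin(A),0]);CY=np.array([-np.sin(A),np.cos(A),0])
def pose():
    s=bot.sense();M=R.from_rotvec(s['tcp_rot']).as_matrix();p=np.array(s['ee_pos']);d=p-O
    F=np.array(s['contact_force'])
    print('t',round(s['time'],2),'p',p.round(4),'clamp xyz mm',(np.array([d@CX,d@CY,d[2]])*1e3).round(1),'yaw y',np.degrees(np.arctan2(M[1,1],M[0,1])).round(2),'z',M[:,2].round(3),'F',np.round([F@CX,F@CY,F[2]],1),'w',s['gripper_width'],'q',np.round(s['joint_positions'],2));return p,M
def go(t):
    p,M=pose();print('tool delta mm',(M.T@(np.array(t)-p)*1e3).round(1))
E
python3 - <<'E'
from h import *
go([.5295,.319,.026])
snap('wrist','w1');c=cv2.imread('pics/w1.png');cv2.imwrite('pics/w1v.png',cv2.resize(c,(800,500)))
E
```

```text
t 2.98 p [0.5282 0.3189 0.152 ] clamp xyz mm [-335.9  -58.2  152. ] yaw y -103.06 z [-0.007 -0.003 -1.   ] F [ 0.6 -0.7  0.1] w 0.0428613537093752 q [ 0.35  0.35  1.56 -0.    1.24  2.15]
tool delta mm [  2.   -0.9 126. ]
```

View pics/w1v.png

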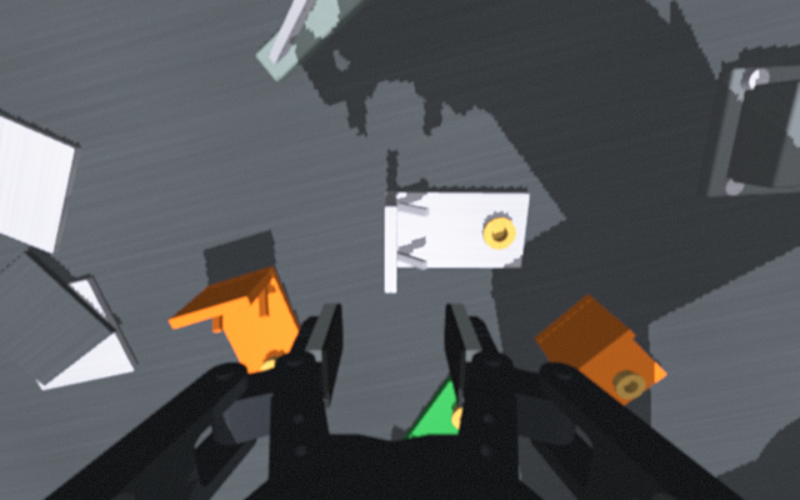

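The wrist view shows the upright's top strip from (391,205) to (391,292), nearly centred between the fingertips (u≈395). I'll compute its position.

```bash
python3 - <<'E'
from h import *
a=atz('w1',391/1.25,206/1.25,.06);b=atz('w1',391/1.25,291/1.25,.06);print(a,b,(a+b)/2)
print('bush',tri(('w1',499/1.25,233/1.25),B(379,436)))
E
```

```text
[0.55828023 0.3133204  0.06      ] [0.50090253 0.32676728 0.06      ] [0.52959138 0.32004384 0.06      ]
bush (array([0.5102, 0.2382, 0.014 ]), [0.7, 0.7])
```

Call:
arm_command(fingers=[0.5,0.5,0.5,0.5,0.5], xyz=[[2,-1,36],[0,0,36],[0,0,30],[0,0,18],[0,0,5]], rotation=[[0,0,0],[0,0,0],[0,0,0],[0,0,0],[0,0,0]])

```text
time: 3.45
ee_pos: [0.5319, 0.3171, 0.0293]
tcp_rot: [3.118, -0.366, -0.005]
contact_force: [-0.4, -0.5, 0.2]
gripper_width: 0.0428
finger_force: 0.0
```

Call:
arm_command(fingers=[0,0,0,0,0], xyz=[[0,0,0],[0,0,0],[0,0,0],[0,0,0],[0,0,0]], rotation=[[0,0,0],[0,0,0],[0,0,0],[0,0,0],[0,0,0]], squeeze=40)

```text
time: 3.87
ee_pos: [0.5351, 0.3193, 0.0342]
tcp_rot: [-3.119, 0.366, -0.007]
contact_force: [-0.1, -2.8, 6.9]
gripper_width: 0.0074
finger_force: 41.0
```

```bash
python3 - <<'E'
from h import *
pose()
E
```

```text
t 3.87 p [0.5351 0.3193 0.0342] clamp xyz mm [-337.4  -51.5   34.2] yaw y -103.38 z [ 0.004  0.001 -1.   ] F [2.8 0.3 6.9] w 0.007436939016869486 q [ 0.35  0.52  1.6  -0.    1.02  2.15]
```

Call:
arm_command(fingers=[0.4,0.4,0.4], xyz=[[0,0,0],[0,0,0],[0,0,0]], rotation=[[0,0,0],[0,0,0],[0,0,0]])

```text
time: 4.12
ee_pos: [0.5332, 0.3194, 0.0318]
tcp_rot: [-3.12, 0.366, -0.001]
contact_force: [-0.3, 0.2, -0.1]
gripper_width: 0.0343
finger_force: 0.0
```

```bash
python3 - <<'E'
from h import *
go([.5296,.3197,.026])
snap('wrist','w2');c=cv2.imread('pics/w2.png');cv2.imwrite('pics/w2v.png',cv2.resize(c[100:400],(800,375)))
E
```

```text
t 4.12 p [0.5332 0.3194 0.0318] clamp xyz mm [-337.2  -53.4   31.8] yaw y -103.38 z [ 0.001  0.    -1.   ] F [-0.2 -0.3 -0.1] w 0.03428174879984304 q [0.35 0.52 1.61 0.   1.02 2.15]
tool delta mm [-3.6  0.5  5.8]
```

View pics/w2v.png

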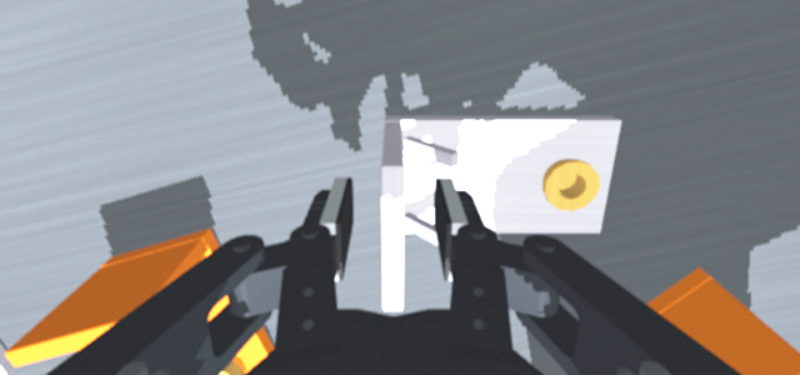

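The view shows the upright (u≈393) between the fingers, with the gussets at (430,147) and (425,225) on either side of the inner finger. I'll recentre and grip again.

Call:
arm_command(fingers=[0.4,0.4,0.4,0.4], xyz=[[-4,0,0],[0,0,4],[0,0,2],[0,0,0]], rotation=[[0,0,0],[0,0,0],[0,0,0],[0,0,0]])

```text
time: 4.5
ee_pos: [0.5284, 0.3199, 0.0243]
tcp_rot: [3.12, -0.366, -0.002]
contact_force: [0.9, 0.4, 0.1]
gripper_width: 0.0341
finger_force: 0.0
```

Call:
arm_command(fingers=[0,0,0,0,0,0], xyz=[[0,0,0],[0,0,0],[0,0,0],[0,0,0],[0,0,0],[0,0,0]], rotation=[[0,0,0],[0,0,0],[0,0,0],[0,0,0],[0,0,0],[0,0,0]], squeeze=60)

```text
time: 5.0
ee_pos: [0.5292, 0.3201, 0.0253]
tcp_rot: [-3.12, 0.366, -0.0]
contact_force: [0.1, -0.6, -1.0]
gripper_width: 0.0069
finger_force: 59.2
```

```bash
python3 - <<'E'
from h import *
pose()
E
```

```text
t 5.0 p [0.5292 0.3201 0.0253] clamp xyz mm [-337.3  -57.4   25.3] yaw y -103.39 z [ 0.  0. -1.] F [ 0.5  0.2 -1. ] w 0.006948269694397365 q [0.35 0.52 1.61 0.   1.   2.16]
```

Call:
arm_command(fingers=[0,0,0,0,0,0,0,0], xyz=[[0,0,-15],[0,0,-28],[0,0,-30],[4,10,-20],[7,20,-7],[9,27,0],[10,29,0],[10,29,0]], rotation=[[0,0,0],[0,0,0],[0,0,0],[0,0,0],[0,0,0],[0,0,0],[0,0,0],[0,0,0]])

```text
time: 5.67
ee_pos: [0.5404, 0.1979, 0.1246]
tcp_rot: [3.12, -0.365, -0.002]
contact_force: [1.1, -0.5, -5.7]
gripper_width: 0.0073
finger_force: 59.5
```

Call:
arm_command(fingers=[0,0,0,0,0,0,0], xyz=[[10,29,0],[9,27,0],[7,20,0],[3,9,0],[0,0,15],[0,0,15],[0,0,0]], rotation=[[0,0,0],[0,0,0],[0,0,-1],[0,0,-1.5],[0,0,-1],[0,0,0],[0,0,0]])

```text
time: 6.25
ee_pos: [0.5468, 0.1091, 0.0915]
tcp_rot: [3.129, -0.273, -0.012]
contact_force: [-1.7, -0.2, -5.9]
gripper_width: 0.0075
finger_force: 59.4
```

```bash
python3 - <<'E'
from h import *
go(O-.131*CX+[0,0,.085])
snap('wrist','w3');c=cv2.imread('pics/w3.png');cv2.imwrite('pics/w3v.png',cv2.resize(c[0:260,200:600],(800,520),interpolation=cv2.INTER_CUBIC))
E
```

```text
t 6.25 p [0.5468 0.1091 0.0915] clamp xyz mm [-132.4   -3.8   91.5] yaw y -99.96 z [-0.007  0.    -1.   ] F [ 0.5 -1.6 -5.9] w 0.007467345458711618 q [-0.02  0.31  1.75  0.    1.08  1.73]
tool delta mm [3.9 1.4 6.5]
```

View pics/w3v.png

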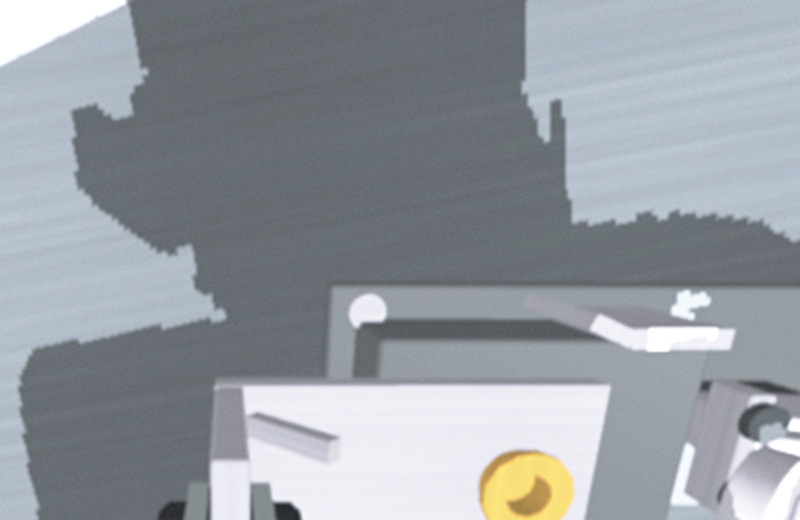

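The view shows the bracket held level, its far edge at v≈383 and the bush at (527,487). The anvil's far edge is at v≈338, and the far guide runs from (530,300) to (735,340). I'll compare laterals.

```bash
python3 - <<'E'
from h import *
def L(n,u,v,z):
    d=atz('w3',200+u/2,v/2,z)-O;print(n,(np.array([d@CX,d@CY])*1e3).round(1))
L('br far L',250,385,.074);L('br far R',608,384,.074);L('bush',527,487,.083)
L('br bottom far R',610,380,.066)
L('anv far L',382,340,.05);L('anv far R',560,340,.05)
L('guide bot L',640,350,.05);L('guide bot R',733,350,.05);L('guide top L',630,327,.056);L('guide top R',735,329,.056)
L('flare tip',530,300,.056)
L('base far L',333,287,.01);L('base far R',700,285,.01)
E
```

```text
br far L [-126.8   25.9]
br far R [-26.6  26. ]
bush [-49.5  -1.3]
br bottom far R [-21.   24.8]
anv far L [-84.6  33.4]
anv far R [-28.7  33.3]
guide bot L [-2.8 30. ]
guide bot R [26.6 30. ]
guide top L [-11.6  38.6]
guide top R [20.3 37.9]
flare tip [-43.   46.8]
base far L [-94.   44.8]
base far R [42.4 45.3]
```

Call:
arm_command(fingers=[0,0,0,0], xyz=[[4,0,5],[0,0,5],[0,0,0],[0,0,0]], rotation=[[0,0,0],[0,0,0],[0,0,0],[0,0,0]])

```text
time: 6.63
ee_pos: [0.554, 0.109, 0.0853]
tcp_rot: [-3.13, 0.27, 0.001]
contact_force: [0.4, 0.6, -4.5]
gripper_width: 0.0068
finger_force: 59.5
```

```bash
python3 - <<'E'
from h import *
go(O-.131*CX+[0,0,.0755])
E
```

```text
t 6.63 p [0.554  0.109  0.0853] clamp xyz mm [-133.6    3.2   85.3] yaw y -99.87 z [-0.  0. -1.] F [-0.7  0.3 -4.5] w 0.006778067713764878 q [-0.02  0.33  1.74  0.    1.07  1.73]
tool delta mm [-3.2  2.6  9.8]
```

Call:
arm_command(fingers=[0,0,0,0,0], xyz=[[-3,0,4],[0,0,3],[0,0,0],[0,0,0],[0,0,0]], rotation=[[0,0,0],[0,0,0],[0,0,0],[0,0,0],[0,0,0]])

```text
time: 7.05
ee_pos: [0.5511, 0.1094, 0.0784]
tcp_rot: [-3.13, 0.271, -0.0]
contact_force: [-0.6, -0.2, -5.2]
gripper_width: 0.0073
finger_force: 59.4
```

```bash
python3 - <<'E'
from h import *
go(O-.131*CX+[0,0,.0755])
E
```

```text
t 7.05 p [0.5511 0.1094 0.0784] clamp xyz mm [-133.4    0.4   78.4] yaw y -99.89 z [ 0.  0. -1.] F [ 0.3 -0.5 -5.2] w 0.007255143201507687 q [-0.02  0.34  1.75  0.    1.05  1.73]
tool delta mm [-0.4  2.4  2.9]
```

Call:
arm_command(fingers=[0,0,0,0], xyz=[[0,0,1],[0,0,1],[0,0,0],[0,0,0]], rotation=[[0,0,0],[0,0,0],[0,0,0],[0,0,0]])

```text
time: 7.38
ee_pos: [0.551, 0.1093, 0.0762]
tcp_rot: [3.13, -0.271, -0.0]
contact_force: [-0.1, 0.7, -5.4]
gripper_width: 0.0073
finger_force: 59.6
```

Call:
arm_command(fingers=[0,0,0], xyz=[[0,0,1],[0,0,0],[0,0,0]], rotation=[[0,0,0],[0,0,0],[0,0,0]])

```text
time: 7.63
ee_pos: [0.5512, 0.1093, 0.0754]
tcp_rot: [3.13, -0.271, 0.001]
contact_force: [0.4, -0.1, -4.3]
gripper_width: 0.0072
finger_force: 59.6
```

Call:
arm_command(fingers=[0,0,0,0,0,0,0,0], xyz=[[0,0,0.5],[0,3,0],[0,5,0],[0,5,0],[0,5,0],[0,3,0],[0,0,0],[0,0,0]], rotation=[[0,0,0],[0,0,0],[0,0,0],[0,0,0],[0,0,0],[0,0,0],[0,0,0],[0,0,0]])

```text
time: 8.3
ee_pos: [0.5478, 0.0877, 0.0752]
tcp_rot: [3.129, -0.272, 0.001]
contact_force: [-0.6, -1.0, 2.4]
gripper_width: 0.0071
finger_force: 60.7
```

```bash
python3 - <<'E'
from h import *
pose()
E
```

```text
t 8.3 p [0.5478 0.0877 0.0752] clamp xyz mm [-111.5    0.8   75.2] yaw y -99.92 z [ 0.001 -0.001 -1.   ] F [ 1.1 -0.5  2.4] w 0.007132565516885562 q [-0.05  0.33  1.77 -0.    1.04  1.69]
```

Call:
arm_command(fingers=[0,0,0,0,0,0], xyz=[[0,2,-0.3],[0,4,0],[0,4,0],[0,2,0],[0,0,0],[0,0,0]], rotation=[[0,0,0],[0,0,0],[0,0,0],[0,0,0],[0,0,0],[0,0,0]])

```text
time: 8.8
ee_pos: [0.5455, 0.0765, 0.0753]
tcp_rot: [3.129, -0.271, 0.0]
contact_force: [0.7, 1.5, 3.4]
gripper_width: 0.0072
finger_force: 60.9
```

```bash
python3 - <<'E'
from h import *
pose()
E
```

```text
t 8.8 p [0.5455 0.0765 0.0753] clamp xyz mm [-100.1    0.5   75.3] yaw y -99.9 z [ 0. -0. -1.] F [-1.6  0.4  3.4] w 0.007167139142758101 q [-0.08  0.32  1.78 -0.    1.04  1.67]
```

Call:
arm_command(fingers=[0,0,0,0,0,0], xyz=[[0,2,-0.4],[0,2,0],[0,2,0],[0,1,0],[0,0,0],[0,0,0]], rotation=[[0,0,0],[0,0,0],[0,0,0],[0,0,0],[0,0,0],[0,0,0]])

```text
time: 9.3
ee_pos: [0.5439, 0.0696, 0.0753]
tcp_rot: [3.129, -0.271, -0.001]
contact_force: [0.2, 1.8, 0.2]
gripper_width: 0.0076
finger_force: 60.3
```

Call:
arm_command(fingers=[0,0,0,0], xyz=[[0,1,0],[0,1,0],[0,0,0],[0,0,0]], rotation=[[0,0,0],[0,0,0],[0,0,0],[0,0,0]])

```text
time: 9.63
ee_pos: [0.5436, 0.0678, 0.0753]
tcp_rot: [3.13, -0.271, -0.001]
contact_force: [0.3, 1.7, -2.0]
gripper_width: 0.0074
finger_force: 60.1
```

Call:
arm_command(fingers=[0,0,0,0], xyz=[[0,1,0],[0,1,0],[0,0,0],[0,0,0]], rotation=[[0,0,0],[0,0,0],[0,0,0],[0,0,0]])

```text
time: 9.97
ee_pos: [0.5433, 0.0658, 0.0753]
tcp_rot: [3.13, -0.271, -0.001]
contact_force: [0.0, 0.5, -3.3]
gripper_width: 0.0073
finger_force: 59.9
```

Call:
arm_command(fingers=[0,0,0], xyz=[[0,1,0],[0,0,0],[0,0,0]], rotation=[[0,0,0],[0,0,0],[0,0,0]])

```text
time: 10.22
ee_pos: [0.5431, 0.0648, 0.0753]
tcp_rot: [3.13, -0.271, -0.001]
contact_force: [-0.3, 0.8, -3.6]
gripper_width: 0.0072
finger_force: 59.8
```

Call:
arm_command(fingers=[0,0,0], xyz=[[0,1,0],[0,0,0],[0,0,0]], rotation=[[0,0,0],[0,0,0],[0,0,0]])

```text
time: 10.47
ee_pos: [0.543, 0.0639, 0.0754]
tcp_rot: [3.13, -0.271, -0.0]
contact_force: [0.3, -0.9, -4.1]
gripper_width: 0.0072
finger_force: 59.7
```

Call:
arm_command(fingers=[0,0,0], xyz=[[0,1,0],[0,0,0],[0,0,0]], rotation=[[0,0,0],[0,0,0],[0,0,0]])

```text
time: 10.72
ee_pos: [0.5429, 0.0629, 0.0754]
tcp_rot: [3.13, -0.271, -0.0]
contact_force: [0.7, 0.6, -4.1]
gripper_width: 0.0074
finger_force: 59.6
```

Call:
arm_command(fingers=[0,0,0], xyz=[[0,1,0],[0,0,0],[0,0,0]], rotation=[[0,0,0],[0,0,0],[0,0,0]])

```text
time: 10.97
ee_pos: [0.5428, 0.062, 0.0754]
tcp_rot: [3.13, -0.271, -0.0]
contact_force: [1.5, 0.2, -5.1]
gripper_width: 0.0071
finger_force: 59.6
```

Call:
arm_command(fingers=[0,0,0], xyz=[[0,1,0],[0,0,0],[0,0,0]], rotation=[[0,0,0],[0,0,0],[0,0,0]])

```text
time: 11.22
ee_pos: [0.5429, 0.0617, 0.0757]
tcp_rot: [-3.129, 0.271, -0.001]
contact_force: [1.0, 5.4, -2.4]
gripper_width: 0.0073
finger_force: 59.8
```

Call:
arm_command(fingers=[0,0,0], xyz=[[0,1,0],[0,0,0],[0,0,0]], rotation=[[0,0,0],[0,0,0],[0,0,0]])

```text
time: 11.47
ee_pos: [0.5429, 0.0616, 0.0759]
tcp_rot: [-3.127, 0.271, -0.002]
contact_force: [1.4, 9.2, -2.0]
gripper_width: 0.0072
finger_force: 60.0
```

Call:
arm_command(fingers=[0,0,0,0], xyz=[[0,-1.2,0.3],[0,0,0.3],[0,0,0],[0,0,0]], rotation=[[0,0,0],[0,0,0],[0,0,0],[0,0,0]])

```text
time: 11.8
ee_pos: [0.5429, 0.0618, 0.0753]
tcp_rot: [-3.129, 0.271, -0.001]
contact_force: [0.1, 6.6, -0.8]
gripper_width: 0.0072
finger_force: 60.3
```

```bash
python3 - <<'E'
from h import *
pose()
E
```

```text
t 11.8 p [0.5429 0.0618 0.0753] clamp xyz mm [-85.2   0.5  75.3] yaw y -99.89 z [ 0.001  0.001 -1.   ] F [-6.6 -1.  -0.8] w 0.007235679786338048 q [-0.1   0.31  1.79  0.    1.03  1.64]
```

Call:
arm_command(fingers=[0,0,0.3,0.3,0.3], xyz=[[0,-0.6,0.2],[0,0,0],[0,0,0],[0,0,0],[0,0,0]], rotation=[[0,0,0],[0,0,0],[0,0,0],[0,0,0],[0,0,0]])

```text
time: 12.22
ee_pos: [0.5431, 0.0613, 0.0749]
tcp_rot: [3.129, -0.271, 0.001]
contact_force: [0.1, 0.2, -0.1]
gripper_width: 0.026
finger_force: 0.0
```

```bash
python3 - <<'E'
from h import *
pose();snap('wrist','w4')
c=cv2.imread('pics/w4.png');cv2.imwrite('pics/w4v.png',cv2.resize(c[100:400,150:550],(800,600),interpolation=cv2.INTER_CUBIC))
E
```

```text
t 12.22 p [0.5431 0.0613 0.0749] clamp xyz mm [-84.7   0.8  74.9] yaw y -99.9 z [ 0.001 -0.001 -1.   ] F [-0.2  0.1 -0.1] w 0.026014601741603867 q [-0.1   0.31  1.79 -0.    1.03  1.64]
```

View pics/w4v.png

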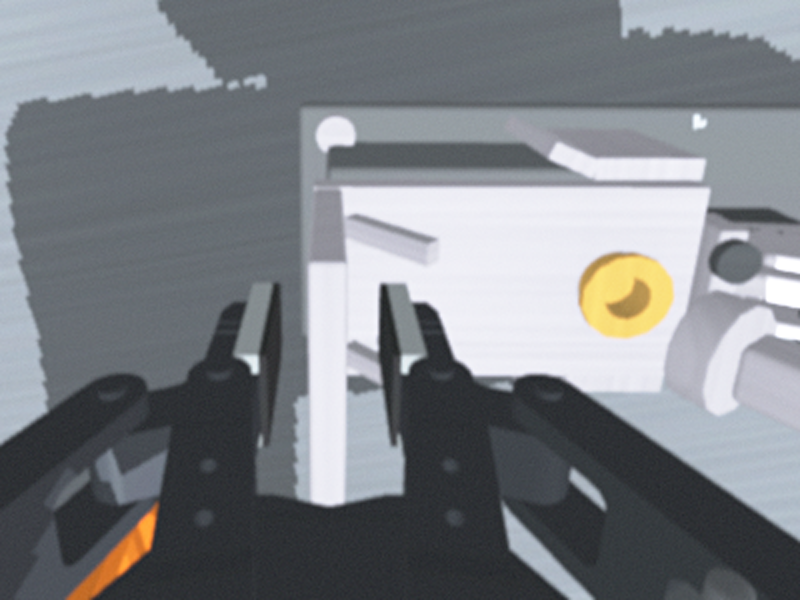

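The bracket lies flat with its bush at (626,293), just in front of the jaw, and the fingers are clear of the upright. Next I'll rise, turn the wrist 90° and go over the handle.

Call:
arm_command(fingers=[0.3,0.3,0.3,0,0,0,0,0], xyz=[[0,0,-20],[0,0,-34],[0,0,-36],[0,0,-36],[0,0,-36],[0,0,-36],[0,0,0],[0,0,0]], rotation=[[0,0,0],[0,0,0],[0,0,-7],[0,0,-7],[0,0,-7],[0,0,-7],[0,0,-7],[0,0,-7]])

```text
time: 12.93
ee_pos: [0.5446, 0.0614, 0.2763]
tcp_rot: [3.014, 0.877, 0.01]
contact_force: [0.1, -0.0, -0.6]
gripper_width: -0.0
finger_force: 0.0
```

Call:
arm_command(fingers=[0,0,0,0,0,0,0,0], xyz=[[0,0,0],[0,0,0],[0,0,0],[0,0,0],[0,0,0],[0,0,0],[0,0,0],[0,0,0]], rotation=[[0,0,-7],[0,0,-7],[0,0,-7],[0,0,-7],[0,0,-7],[0,0,-7],[0,0,-6],[0,0,0]])

```text
time: 13.6
ee_pos: [0.5428, 0.0616, 0.2727]
tcp_rot: [2.401, 2.026, -0.0]
contact_force: [-0.0, -0.1, 0.1]
gripper_width: 0.0001
finger_force: 0.0
```

```bash
python3 - <<'E'
from h import *
go(O+.188*CX+[0,0,.26])
snap('wrist','w5');snap('scene','s5')
a=cv2.imread('pics/w5.png');b=cv2.imread('pics/s5.png')
o=np.zeros((600,800,3),np.uint8);o[:300,:480]=cv2.resize(a,(480,300));o[300:600]=cv2.resize(b[170:320,230:430],None,fx=4,fy=4)[:300]
cv2.imwrite('pics/w5v.png',o)
E
```

```text
t 13.6 p [0.5428 0.0616 0.2727] clamp xyz mm [-84.9   0.4 272.7] yaw y -9.69 z [ 0. -0. -1.] F [ 0.1 -0.   0.1] w 6.6785957418336e-05 q [-0.1   0.08  1.63 -0.    1.43  0.07]
tool delta mm [-272.9   -1.4   12.8]
```

View pics/w5v.png

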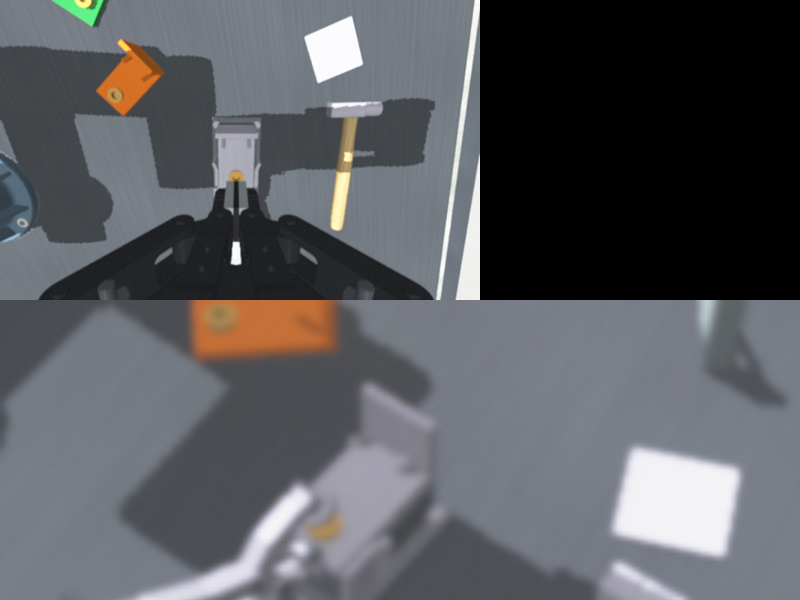

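The bracket is seated on the anvil with its bush (≈(322,525)) under the jaw, and the gripper is square to the clamp. Next, over the handle.

Call:
arm_command(fingers=[0,0,0,0,0,0,0,0], xyz=[[-22,0,0],[-37,0,0],[-39,0,0],[-39,0,0],[-39,0,0],[-39,0,0],[-36,0,0],[-19,0,0]], rotation=[[0,0,0],[0,0,0],[0,0,0],[0,0,0],[0,0,0],[0,0,0],[0,0,0],[0,0,0]])

```text
time: 14.37
ee_pos: [0.4954, -0.208, 0.2728]
tcp_rot: [2.41, 2.014, -0.002]
contact_force: [-0.6, 0.1, -0.1]
gripper_width: -0.0003
finger_force: 0.0
```

Call:
arm_command(fingers=[0,0,0,0,0], xyz=[[0,0,25],[0,0,25],[0,0,22],[0,0,0],[0,0,0]], rotation=[[0,0,0],[0,0,0],[0,0,0],[0,0,0],[0,0,0]])

```text
time: 14.78
ee_pos: [0.4957, -0.2038, 0.1999]
tcp_rot: [-2.405, -2.017, 0.001]
contact_force: [0.6, 0.5, 0.3]
gripper_width: -0.0002
finger_force: 0.0
```

```bash
python3 - <<'E'
from h import *
go(O+.188*CX+[0,0,.19])
E
```

```text
t 14.78 p [ 0.4957 -0.2038  0.1999] clamp xyz mm [184.6  -0.4 199.9] yaw y -10.01 z [-0.002  0.002 -1.   ] F [-0.6  0.5  0.3] w -0.00018025586180557603 q [-0.61  0.13  1.73 -0.    1.28 -0.44]
tool delta mm [-3.4  0.4  9.9]
```

Call:
arm_command(fingers=[0,0,0,0,0,0,0,0], xyz=[[-2,0,6],[0,0,5],[0,0,4],[0,0,3],[-1,0,3],[-2,0,3],[-1,0,3],[0,0,0]], rotation=[[0,0,0],[0,0,0],[0,0,0],[0,0,0],[0,0,0],[0,0,0],[0,0,0],[0,0,0]])

```text
time: 15.45
ee_pos: [0.4964, -0.2109, 0.1753]
tcp_rot: [2.402, 2.019, 0.001]
contact_force: [0.2, 1.4, 6.4]
gripper_width: 0.0001
finger_force: 2.7
```

```bash
python3 - <<'E'
from h import *
pose()
E
```

```text
t 15.45 p [ 0.4964 -0.2109  0.1753] clamp xyz mm [191.5   1.6 175.3] yaw y -9.9 z [ 0.003 -0.002 -1.   ] F [-1.4 -0.1  6.4] w 9.025342046488482e-05 q [-0.62  0.16  1.75 -0.    1.23 -0.45]
```

Call:
arm_command(fingers=[0,0,0,0,0,0], xyz=[[-1.5,-1,4],[-1.5,-0.5,4],[-1.5,0,4],[-1.5,0,4],[-1,0,4],[0,0,0]], rotation=[[0,0,0],[0,0,0],[0,0,0],[0,0,0],[0,0,0],[0,0,0]])

```text
time: 15.95
ee_pos: [0.4939, -0.2172, 0.1542]
tcp_rot: [2.403, 2.02, 0.002]
contact_force: [5.7, 1.3, 6.2]
gripper_width: 0.0
finger_force: 3.4
```

```bash
python3 - <<'E'
from h import *
pose()
E
```

```text
t 15.95 p [ 0.4939 -0.2172  0.1542] clamp xyz mm [198.1   0.2 154.2] yaw y -9.9 z [ 0.003 -0.001 -1.   ] F [-2.2  5.4  6.2] w 3.5708047791494196e-05 q [-0.63  0.18  1.77  0.    1.19 -0.46]
```

Call:
arm_command(fingers=[0,0,0,0,0,0], xyz=[[-1,1,3],[-1,0.3,3],[-0.5,0,3],[-0.5,0,3],[0,0,0],[0,0,0]], rotation=[[0,0,0],[0,0,0],[0,0,0],[0,0,0],[0,0,0],[0,0,0]])

```text
time: 16.45
ee_pos: [0.494, -0.2197, 0.1426]
tcp_rot: [2.404, 2.021, 0.001]
contact_force: [1.7, 4.0, 8.3]
gripper_width: -0.0
finger_force: 4.8
```

```bash
python3 - <<'E'
from h import *
pose()
E
```

```text
t 16.45 p [ 0.494  -0.2197  0.1426] clamp xyz mm [200.6   0.7 142.6] yaw y -9.89 z [ 0.001 -0.    -1.   ] F [-4.3  0.9  8.3] w -1.2043367118593329e-05 q [-0.64  0.2   1.77  0.    1.17 -0.47]
```

Call:
arm_command(fingers=[0,0,0,0], xyz=[[0,0,3],[0,0,3],[0,0,2],[0,0,0]], rotation=[[0,0,0],[0,0,0],[0,0,0],[0,0,0]])

```text
time: 16.78
ee_pos: [0.4938, -0.2209, 0.1344]
tcp_rot: [2.403, 2.02, -0.001]
contact_force: [0.9, -0.8, 7.4]
gripper_width: -0.0001
finger_force: 3.2
```

Call:
arm_command(fingers=[0,0,0,0], xyz=[[0,0,2],[0,0,2],[0,0,2],[0,0,0]], rotation=[[0,0,0],[0,0,0],[0,0,0],[0,0,0]])

```text
time: 17.12
ee_pos: [0.4936, -0.2212, 0.1282]
tcp_rot: [2.403, 2.02, -0.002]
contact_force: [0.8, -1.9, 5.4]
gripper_width: 0.0
finger_force: 2.4
```

```bash
python3 - <<'E'
from h import *
pose()
E
```

```text
t 17.12 p [ 0.4936 -0.2212  0.1282] clamp xyz mm [202.1   0.6 128.2] yaw y -9.9 z [ 0.    -0.003 -1.   ] F [1.7 1.1 5.4] w 4.69782438784567e-05 q [-0.64  0.22  1.78 -0.    1.14 -0.47]
```

Call:
arm_command(fingers=[0,0,0], xyz=[[-0.5,0,2],[-0.5,0,2],[0,0,0]], rotation=[[0,0,0],[0,0,0],[0,0,0]])

```text
time: 17.37
ee_pos: [0.4933, -0.2217, 0.1238]
tcp_rot: [2.404, 2.021, -0.001]
contact_force: [1.0, -1.2, 5.1]
gripper_width: -0.0004
finger_force: 1.9
```

Call:
arm_command(fingers=[0,0,0], xyz=[[0,0,2],[0,0,2],[0,0,0]], rotation=[[0,0,0],[0,0,0],[0,0,0]])

```text
time: 17.62
ee_pos: [0.4927, -0.2204, 0.1188]
tcp_rot: [-2.403, -2.02, 0.001]
contact_force: [0.8, -1.1, 1.6]
gripper_width: -0.0004
finger_force: 0.8
```

Call:
arm_command(fingers=[0,0,0], xyz=[[0,0,1],[0,0,1],[0,0,0]], rotation=[[0,0,0],[0,0,0],[0,0,0]])

```text
time: 17.87
ee_pos: [0.4927, -0.2202, 0.1169]
tcp_rot: [-2.403, -2.02, 0.0]
contact_force: [-0.1, -0.1, -0.6]
gripper_width: 0.0001
finger_force: 0.2
```

Call:
arm_command(fingers=[0,0,0,0], xyz=[[0,0,2],[0,0,2],[0,0,1],[0,0,0]], rotation=[[0,0,0],[0,0,0],[0,0,0],[0,0,0]])

```text
time: 18.2
ee_pos: [0.4929, -0.2205, 0.1121]
tcp_rot: [-2.404, -2.021, 0.0]
contact_force: [-0.2, -0.3, -0.2]
gripper_width: -0.0001
finger_force: 0.0
```

Call:
arm_command(fingers=[0,0,0], xyz=[[0,0,1],[0,0,1],[0,0,0]], rotation=[[0,0,0],[0,0,0],[0,0,0]])

```text
time: 18.45
ee_pos: [0.4932, -0.2208, 0.1105]
tcp_rot: [-2.404, -2.021, 0.0]
contact_force: [0.4, -0.9, -0.2]
gripper_width: 0.0002
finger_force: 0.0
```

Call:
arm_command(fingers=[0,0,0], xyz=[[0,0,1],[0,0,0],[0,0,0]], rotation=[[0,0,0],[0,0,0],[0,0,0]])

```text
time: 18.7
ee_pos: [0.4933, -0.2208, 0.1097]
tcp_rot: [-2.405, -2.022, 0.0]
contact_force: [0.5, 0.3, -0.0]
gripper_width: -0.0001
finger_force: 0.0
```

Call:
arm_command(fingers=[0,0,0,0,0,0,0,0], xyz=[[0,0,-15],[0,0,-30],[0,0,-30],[-12,0,-15],[-25,0,0],[-32,0,0],[-28,0,0],[-15,0,0]], rotation=[[0,0,0],[0,0,0],[0,0,0],[0,0,0],[0,0,0],[0,0,0],[0,0,0],[0,0,0]])

```text
time: 19.37
ee_pos: [0.4735, -0.3339, 0.2001]
tcp_rot: [2.405, 2.019, -0.001]
contact_force: [0.6, 0.8, -0.5]
gripper_width: -0.0001
finger_force: 0.0
```

Call:
arm_command(fingers=[0,0,0,0,0,0,0,0], xyz=[[0,0,0],[0,0,0],[0,0,0],[0,0,0],[0,0,0],[0,0,0],[0,0,0],[0,0,0]], rotation=[[0,5,0],[0,5,0],[0,5,0],[0,5,0],[0,5,0],[0,5,0],[0,5,0],[0,0,0]])

```text
time: 20.03
ee_pos: [0.4728, -0.3322, 0.1972]
tcp_rot: [-2.046, -1.713, -0.649]
contact_force: [-0.6, -0.7, -1.5]
gripper_width: 0.0001
finger_force: 0.0
```

```bash
python3 - <<'E'
from h import *
go(O+.290*CX+[0,0,.115])
st()
# verify the locked handle by code: handle-region difference vs unviewed top/scene projections saved for record
snap('scene','s6');print(proj('s6',O+.206*CX+[0,0,.109]),proj('s6',O+.263*CX+[0,0,.125]),proj('s6',O+.188*CX+[0,0,.182]))
a=cv2.imread('pics/s5.png');b=cv2.imread('pics/s6.png')
for x,z in((.15,.165),(.17,.175),(.188,.182),(.15,.112),(.18,.110),(.206,.109),(.23,.108)):
    u,v=proj('s6',O+x*CX+[0,0,z]).astype(int);print(x,z,a[v,u],b[v,u])
E
```

```text
t 20.03 p [ 0.4728 -0.3322  0.1972] clamp xyz mm [315.1  -0.9 197.2] yaw y -10.06 z [ 0.098  0.57  -0.816] F [ 0.8 -0.5 -1.5] w 0.00012202926826477115 q [-1.04  0.49  1.4   0.39  1.73 -0.89]
tool delta mm [-27.1   1.1  81.5]
{'time': 20.0333, 'joint_positions': [-1.036, 0.4885, 1.4023, 0.39, 1.7327, -0.8915], 'dq': [0.0426, -0.0583, 0.0372, -0.0622, -0.0844, 0.0334], 'joint_efforts': [0.0027, -57.2558, -34.2062, 2.5591, 2.9354, -0.2775], 'ee_pos': [0.4728, -0.3322, 0.1972], 'tcp_rot': [-2.0465, -1.7134, -0.6488], 'contact_force': [-0.5812, -0.6731, -1.5227], 'moment': [-0.2747, 0.0697, -0.0472], 'finger_force': 0.0, 'gripper_width': 0.0001}
[256.8 269.5] [239.8 282.7] [258.7 248.5]
0.15 0.165 [152 141 138] [131 122 118]
0.17 0.175 [219 205 205] [133 124 118]
0.188 0.182 [226 215 216] [133 124 119]
0.15 0.112 [134 124 125] [161 149 149]
0.18 0.11 [134 125 120] [166 153 154]
0.206 0.109 [134 125 119] [165 153 153]
0.23 0.108 [142 132 126] [165 153 154]
```

Pixel colours confirm that the handle lies along its locked line. Now I'll approach the tab from behind.

Call:
arm_command(fingers=[0,0,0,0,0,0], xyz=[[-8,1,20],[-10,0,28],[-9,0,25],[0,0,8],[0,0,0],[0,0,0]], rotation=[[0,0,0],[0,0,0],[0,0,0],[0,0,0],[0,0,0],[0,0,0]])

```text
time: 20.58
ee_pos: [0.4798, -0.307, 0.119]
tcp_rot: [-2.048, -1.724, -0.645]
contact_force: [-0.6, -0.2, -0.2]
gripper_width: -0.0002
finger_force: 0.0
```

```bash
python3 - <<'E'
from h import *
go(O+.275*CX+[0,0,.116])
E
```

```text
t 20.58 p [ 0.4798 -0.307   0.119 ] clamp xyz mm [289.    1.7 119. ] yaw y -9.81 z [ 0.098  0.564 -0.82 ] F [ 0.3 -0.5 -0.2] w -0.00016279424212027697 q [-1.01  0.55  1.48  0.4   1.58 -0.93]
tool delta mm [ 9.8 -1.7 10.5]
```

Call:
arm_command(fingers=[0,0,0,0], xyz=[[4,-1.5,5],[4,0,4],[0,0,0],[0,0,0]], rotation=[[0,0,0],[0,0,0],[0,0,0],[0,0,0]])

```text
time: 20.92
ee_pos: [0.48, -0.2956, 0.1159]
tcp_rot: [-2.048, -1.723, -0.645]
contact_force: [0.6, -0.5, -0.2]
gripper_width: 0.0
finger_force: 0.0
```

Call:
arm_command(fingers=[0,0,0], xyz=[[1.6,0,1.1],[1.6,0,1.1],[0,0,0]], rotation=[[0,0,0],[0,0,0],[0,0,0]])

```text
time: 21.17
ee_pos: [0.4805, -0.2915, 0.1152]
tcp_rot: [-2.048, -1.722, -0.646]
contact_force: [-0.7, 0.5, -0.0]
gripper_width: -0.0001
finger_force: 0.0
```

```bash
python3 - <<'E'
from h import *
pose()
E
```

```text
t 21.17 p [ 0.4805 -0.2915  0.1152] clamp xyz mm [273.7  -0.3 115.2] yaw y -9.89 z [ 0.099  0.565 -0.819] F [-0.4 -0.8 -0. ] w -6.032735118408833e-05 q [-0.99  0.54  1.52  0.4   1.56 -0.92]
```

Call:
arm_command(fingers=[0,0,0], xyz=[[1.6,0,1.1],[0.8,0,0.6],[0,0,0]], rotation=[[0,0,0],[0,0,0],[0,0,0]])

```text
time: 21.42
ee_pos: [0.4809, -0.2886, 0.115]
tcp_rot: [-2.047, -1.721, -0.646]
contact_force: [0.5, 0.9, -0.3]
gripper_width: -0.0002
finger_force: 0.0
```

Call:
arm_command(fingers=[0,0,0], xyz=[[1.6,0,1.1],[0.8,0,0.6],[0,0,0]], rotation=[[0,0,0],[0,0,0],[0,0,0]])

```text
time: 21.67
ee_pos: [0.4815, -0.2859, 0.1151]
tcp_rot: [-2.048, -1.722, -0.645]
contact_force: [-0.2, -0.7, 0.8]
gripper_width: 0.0
finger_force: 0.3
```

```bash
python3 - <<'E'
from h import *
pose()
E
```

```text
t 21.67 p [ 0.4815 -0.2859  0.1151] clamp xyz mm [267.9  -0.3 115.1] yaw y -9.89 z [ 0.099  0.565 -0.819] F [ 0.7 -0.1  0.8] w 3.371614955615843e-05 q [-0.99  0.53  1.53  0.41  1.56 -0.92]
```

Call:
arm_command(fingers=[0,0,0,0], xyz=[[1.5,0,-0.4],[1.5,0,-0.4],[1.5,0,-0.4],[0,0,0]], rotation=[[0,0,0],[0,0,0],[0,0,0],[0,0,0]])

```text
time: 22.0
ee_pos: [0.4819, -0.2833, 0.1187]
tcp_rot: [-2.048, -1.722, -0.645]
contact_force: [-0.4, -0.8, -2.2]
gripper_width: 0.0003
finger_force: 0.9
```

```bash
python3 - <<'E'
from h import *
pose()
E
```

```text
t 22.0 p [ 0.4819 -0.2833  0.1187] clamp xyz mm [ 2.653e+02 -2.000e-01  1.187e+02] yaw y -9.89 z [ 0.099  0.564 -0.82 ] F [ 0.9 -0.3 -2.2] w 0.0003451566472413483 q [-0.98  0.52  1.53  0.41  1.56 -0.91]
```

Contact is steady and light, so I'll continue forward and up.

Call:
arm_command(fingers=[0,0,0,0], xyz=[[1.5,0,-0.4],[1.5,0,-0.4],[1.5,0,-0.4],[0,0,0]], rotation=[[0,0,0],[0,0,0],[0,0,0],[0,0,0]])

```text
time: 22.33
ee_pos: [0.4825, -0.2808, 0.1228]
tcp_rot: [-2.049, -1.723, -0.645]
contact_force: [-1.9, -4.0, 1.3]
gripper_width: -0.0002
finger_force: 2.6
```

Call:
arm_command(fingers=[0,0,0,0], xyz=[[1.5,0,-0.4],[1.5,0,-0.4],[1.5,0,-0.4],[0,0,0]], rotation=[[0,0,0],[0,0,0],[0,0,0],[0,0,0]])

```text
time: 22.67
ee_pos: [0.483, -0.2782, 0.1266]
tcp_rot: [-2.05, -1.723, -0.645]
contact_force: [-3.2, -6.8, 2.4]
gripper_width: -0.0
finger_force: 3.4
```

```bash
python3 - <<'E'
from h import *
pose()
E
```

```text
t 22.67 p [ 0.483  -0.2782  0.1266] clamp xyz mm [ 2.600e+02 -1.000e-01  1.266e+02] yaw y -9.91 z [ 0.099  0.563 -0.82 ] F [ 7.3 -1.9  2.4] w -1.0058596430259569e-05 q [-0.98  0.5   1.54  0.41  1.57 -0.9 ]
```

Call:
arm_command(fingers=[0,0,0,0], xyz=[[1.5,0,-0.4],[1.5,0,-0.4],[0,0,0],[0,0,0]], rotation=[[0,0,0],[0,0,0],[0,0,0],[0,0,0]])

```text
time: 23.0
ee_pos: [0.4834, -0.2762, 0.1291]
tcp_rot: [-2.049, -1.723, -0.645]
contact_force: [-1.9, -6.3, 3.0]
gripper_width: 0.0003
finger_force: 3.4
```

Call:
arm_command(fingers=[0,0,0,0], xyz=[[1.5,0,-0.4],[1.5,0,-0.4],[0,0,0],[0,0,0]], rotation=[[0,0,0],[0,0,0],[0,0,0],[0,0,0]])

```text
time: 23.33
ee_pos: [0.4838, -0.2739, 0.1315]
tcp_rot: [-2.049, -1.723, -0.646]
contact_force: [-2.7, -3.7, 4.5]
gripper_width: -0.0001
finger_force: 3.1
```

```bash
python3 - <<'E'
from h import *
pose()
E
```

```text
t 23.33 p [ 0.4838 -0.2739  0.1315] clamp xyz mm [255.7  -0.  131.5] yaw y -9.9 z [ 0.099  0.564 -0.82 ] F [ 4.1 -2.   4.5] w -0.00010186079713002669 q [-0.97  0.49  1.54  0.41  1.57 -0.9 ]
```

Call:
arm_command(fingers=[0,0,0,0], xyz=[[1.4,0,-0.3],[1.4,0,-0.3],[0,0,0],[0,0,0]], rotation=[[0,0,0],[0,0,0],[0,0,0],[0,0,0]])

```text
time: 23.67
ee_pos: [0.4842, -0.2715, 0.1333]
tcp_rot: [-2.048, -1.722, -0.646]
contact_force: [-1.8, -4.6, 4.2]
gripper_width: 0.0001
finger_force: 3.2
```

```bash
python3 - <<'E'
from h import *
pose();snap('scene','s7')
b=cv2.imread('pics/s7.png')
for x,z in((.15,.165),(.17,.175),(.188,.182),(.15,.112),(.18,.110),(.206,.109),(.23,.108)):
    u,v=proj('s7',O+x*CX+[0,0,z]).astype(int);print(x,z,b[v,u])
E
```

```text
t 23.67 p [ 0.4842 -0.2715  0.1333] clamp xyz mm [ 2.533e+02 -1.000e-01  1.333e+02] yaw y -9.89 z [ 0.099  0.565 -0.819] F [ 4.8 -1.   4.2] w 5.345946612955511e-05 q [-0.97  0.49  1.54  0.41  1.57 -0.9 ]
0.15 0.165 [131 122 118]
0.17 0.175 [133 124 118]
0.188 0.182 [133 124 119]
0.15 0.112 [166 154 154]
0.18 0.11 [168 155 156]
0.206 0.109 [168 155 155]
0.23 0.108 [160 149 150]
```

Call:
arm_command(fingers=[0,0,0,0], xyz=[[1.5,0,-0.4],[1.5,0,-0.4],[0,0,0],[0,0,0]], rotation=[[0,0,0],[0,0,0],[0,0,0],[0,0,0]])

```text
time: 24.05
ee_pos: [0.4845, -0.2688, 0.135]
tcp_rot: [-2.047, -1.721, -0.646]
contact_force: [0.6, -2.0, 3.3]
gripper_width: -0.0002
finger_force: 1.6
```

Call:
arm_command(fingers=[0,0,0,0], xyz=[[1.5,0,-0.4],[1.5,0,-0.4],[0,0,0],[0,0,0]], rotation=[[0,0,0],[0,0,0],[0,0,0],[0,0,0]])

```text
time: 24.38
ee_pos: [0.4848, -0.2675, 0.1376]
tcp_rot: [-2.048, -1.722, -0.646]
contact_force: [-0.5, -3.3, 3.9]
gripper_width: -0.0003
finger_force: 2.4
```

```bash
python3 - <<'E'
from h import *
pose()
E
```

```text
t 24.38 p [ 0.4848 -0.2675  0.1376] clamp xyz mm [ 2.492e+02 -2.000e-01  1.376e+02] yaw y -9.89 z [ 0.099  0.565 -0.819] F [3.4 0.1 3.9] w -0.0002597556544701491 q [-0.97  0.48  1.55  0.41  1.58 -0.89]
```

Call:
arm_command(fingers=[0,0,0], xyz=[[1.4,0,0.5],[1.4,0,0.5],[0,0,0]], rotation=[[0,0,0],[0,0,0],[0,0,0]])

```text
time: 24.63
ee_pos: [0.4851, -0.2667, 0.1387]
tcp_rot: [-2.052, -1.724, -0.643]
contact_force: [-3.4, -9.8, 4.7]
gripper_width: 0.0003
finger_force: 5.6
```

```bash
python3 - <<'E'
from h import *
pose();snap('scene','s8')
b=cv2.imread('pics/s8.png')
for x,z in((.188,.182),(.15,.112),(.18,.110),(.206,.109)):
    u,v=proj('s8',O+x*CX+[0,0,z]).astype(int);print(x,z,b[v,u])
E
```

```text
t 24.63 p [ 0.4851 -0.2667  0.1387] clamp xyz mm [248.4   0.  138.7] yaw y -9.95 z [ 0.099  0.561 -0.822] F [10.2 -1.7  4.7] w 0.00028264014708413027 q [-0.96  0.47  1.55  0.41  1.57 -0.89]
0.188 0.182 [133 124 118]
0.15 0.112 [168 155 156]
0.18 0.11 [169 156 157]
0.206 0.109 [167 155 156]
```

Call:
arm_command(fingers=[0,0,0], xyz=[[1.4,0,-0.3],[1.4,0,-0.3],[0,0,0]], rotation=[[0,0,0],[0,0,0],[0,0,0]])

```text
time: 24.93
ee_pos: [0.4854, -0.2658, 0.1412]
tcp_rot: [-2.053, -1.725, -0.642]
contact_force: [-4.7, -12.8, 6.4]
gripper_width: 0.0002
finger_force: 7.4
```

```bash
python3 - <<'E'
from h import *
pose();snap('wrist','w9');snap('scene','s9')
b=cv2.imread('pics/s9.png')
for x,z in((.188,.182),(.15,.112),(.18,.110),(.206,.109)):
    u,v=proj('s9',O+x*CX+[0,0,z]).astype(int);print(x,z,b[v,u])
E
```

```text
t 24.93 p [ 0.4854 -0.2658  0.1412] clamp xyz mm [2.474e+02 2.000e-01 1.412e+02] yaw y -9.97 z [ 0.1    0.56  -0.823] F [13.4 -2.5  6.4] w 0.0002032348357624908 q [-0.96  0.47  1.55  0.41  1.57 -0.88]
0.188 0.182 [133 124 119]
0.15 0.112 [168 155 156]
0.18 0.11 [168 155 156]
0.206 0.109 [163 151 152]
```

Call:
arm_command(fingers=[0,0,0], xyz=[[1.1,0,-1.6],[0.6,0,-0.8],[0,0,0]], rotation=[[0,0,0],[0,0,0],[0,0,0]])

```text
time: 25.28
ee_pos: [0.4855, -0.2652, 0.1442]
tcp_rot: [-2.052, -1.724, -0.643]
contact_force: [-4.2, -11.1, 7.1]
gripper_width: -0.0001
finger_force: 6.7
```

```bash
python3 - <<'E'
from h import *
pose();snap('scene','s10')
b=cv2.imread('pics/s10.png')
for x,z in((.188,.182),(.15,.112),(.18,.110),(.206,.109)):
    u,v=proj('s10',O+x*CX+[0,0,z]).astype(int);print(x,z,b[v,u])
# wrist: project predicted points
for x,z in((.257,.109),(.263,.133),(.244,.142)): print(proj('w9',O+x*CX+[0,0,z]))
E
```

```text
t 25.28 p [ 0.4855 -0.2652  0.1442] clamp xyz mm [2.468e+02 1.000e-01 1.442e+02] yaw y -9.97 z [ 0.1    0.561 -0.822] F [11.6 -2.2  7.1] w -0.00012371253070726941 q [-0.96  0.46  1.55  0.41  1.58 -0.88]
0.188 0.182 [133 124 119]
0.15 0.112 [169 156 157]
0.18 0.11 [166 154 155]
0.206 0.109 [158 146 147]
[314.3 278.5]
[314.5 288. ]
[314.4 250.8]
```

```bash
python3 - <<'E'
from h import *
snap('wrist','w10')
g=cv2.imread('pics/w10.png',0)
print('v  u=270..360 step 6')
for v in range(170,400,6): print(v,' '.join('%3d'%g[v,u] for u in range(270,361,6)))
for x,z in((.257,.109),(.263,.133),(.244,.142),(.243,.147),(.244,.159),(.235,.150),(.2468,.1442)): print(x,z,proj('w10',O+x*CX+[0,0,z]))
for y in(-.009,.009,-.007,.007): print(y,proj('w10',O+.25*CX+y*CY+[0,0,.109]),proj('w10',O+.244*CX+y*CY+[0,0,.145]))
E
```

```text
v  u=270..360 step 6
170 184 250 249 250 249 247 243 240 240 235 157 162 160 162 161 110
176 180 249 249 249 250 159 244 239 238 235 161 157 159 157 159 110
182 185 250 250 250 156 163 244 239 239 236 158 159 159 157 162 107
188 183 250 251 157 161 171 243 239 240 235 158 158 160 159 161 108
194 193 250 246 160 160 171 243 237 238 235 158 160 162 160 162 109
200 208 250 251 163 159 153 244 238 239 234 115 161 158 159 159 109
206 210 250 250 175 161 158 243 238 238 234 117 159 159 160 161 110
212 210 250 249 250 157 172 242 237 238 234 119 160 162 159 161 107
218 228 250 250 250 248 179 244 238 238 234 124 159 159 160 159 108
224 244 250 250 250 249 215  96  96  95  97 159 160 162 158 159 110
230 244 250 250 250 249 205 109 111 106 103 160 161 160 159 159 111
236 245 250 250 250 250 205  98 104 101  99 163 159 159 159 159 117
242 247 250 250 250 249 212 173  93 144 173 168 158 161 159 161 112
248 252 250 249 250 252 207 180  90 147 181 138 159 159 159 160 119
254 255 255 255 181  58 123 181  79 132 180  72  56 136 235 237 125
260 255 255 255  65  69 157 179  73 133 180 107  67  73 238
[... 1193 characters left out ...]
 56  56  58  58  60  52  55  54  58  57
374  57  56  55  58  55  57  58  58  59  57  61  55  57  58  61  54
380  56  53  51  51  58  59  57  57  58  60  58  56  56  54  57  55
386  54  55  54  48  58  55  54  58  58  60  60  59  50  52  55  57
392  55  60  54  49  58  59  61  58  56  60  58  62  46  58  58  58
398  59  57  51  52  57  56  59  61  57  57  55  59  52  56  53  57
0.257 0.109 [314.4 279.7]
0.263 0.133 [314.6 289.2]
0.244 0.142 [314.6 252.6]
0.243 0.147 [314.6 249.5]
0.244 0.159 [314.7 248.2]
0.235 0.15 [314.6 233.5]
0.2468 0.1442 [314.6 257.3]
-0.009 [300.4 268.5] [297.7 251.9]
0.009 [328.4 268.4] [331.4 251.9]
-0.007 [303.5 268.5] [301.5 251.9]
0.007 [325.3 268.4] [327.7 251.9]
```

Call:
arm_command(fingers=[0,0,0,0], xyz=[[1.1,0,-1.6],[1.1,0,-1.6],[1.1,0,-1.6],[0,0,0]], rotation=[[0,0,0],[0,0,0],[0,0,0],[0,0,0]])

```text
time: 25.72
ee_pos: [0.4856, -0.2639, 0.15]
tcp_rot: [-2.05, -1.723, -0.645]
contact_force: [-2.5, -7.3, 6.1]
gripper_width: -0.0001
finger_force: 4.8
```

```bash
cat >> h.py <<'E'
def hand(f):
    snap('scene',f);b=cv2.imread(f'pics/{f}.png',0)
    print('handle open pts',[b[tuple(proj(f,O+x*CX+[0,0,z]).astype(int)[::-1])] for x,z in((.15,.165),(.17,.175),(.188,.182))],'(locked 122,124,124; open ~141,205,215) locked pts',[b[tuple(proj(f,O+x*CX+[0,0,z]).astype(int)[::-1])] for x,z in((.15,.112),(.18,.110),(.206,.109))])
def wband(f):
    snap('wrist',f);g=cv2.imread(f'pics/{f}.png',0);print('col318',[int(x) for x in g[190:290:4,318]])
E
python3 - <<'E'
from h import *
pose();hand('s11');wband('w11')
E
```

```text
t 25.72 p [ 0.4856 -0.2639  0.15  ] clamp xyz mm [245.6  -0.  150. ] yaw y -9.93 z [ 0.1    0.563 -0.82 ] F [ 7.6 -1.2  6.1] w -7.627476796033791e-05 q [-0.96  0.46  1.55  0.42  1.59 -0.88]
handle open pts [np.uint8(122), np.uint8(123), np.uint8(122)] (locked 122,124,124; open ~141,205,215) locked pts [np.uint8(158), np.uint8(148), np.uint8(126)]
col318 [238, 238, 238, 237, 238, 239, 239, 239, 110, 111, 102, 103, 103, 143, 147, 141, 134, 131, 127, 121, 119, 109, 144, 146, 107]
```

The handle is leaving its locked line and following the finger. I'll keep rising and ease back.

Call:
arm_command(fingers=[0,0,0,0], xyz=[[2.2,0,-3.2],[2.2,0,-3.2],[2.2,0,-3.2],[0,0,0]], rotation=[[0,0,0],[0,0,0],[0,0,0],[0,0,0]])

```text
time: 26.15
ee_pos: [0.4857, -0.2624, 0.1612]
tcp_rot: [-2.047, -1.722, -0.646]
contact_force: [0.0, -0.9, 2.5]
gripper_width: 0.0
finger_force: 1.1
```

```bash
python3 - <<'E'
from h import *
pose();hand('s12');wband('w12')
f='s12';b=cv2.imread('pics/s12.png',0)
for x in(.15,.18,.2): print(x,[(z,int(b[tuple(proj(f,O+x*CX+[0,0,z/1000]).astype(int)[::-1])])) for z in range(95,200,6)])
E
```

```text
t 26.15 p [ 0.4857 -0.2624  0.1612] clamp xyz mm [ 2.441e+02 -2.000e-01  1.612e+02] yaw y -9.87 z [ 0.099  0.565 -0.819] F [0.9 0.2 2.5] w 1.9520746734592237e-05 q [-0.96  0.44  1.55  0.42  1.61 -0.87]
handle open pts [np.uint8(122), np.uint8(123), np.uint8(123)] (locked 122,124,124; open ~141,205,215) locked pts [np.uint8(152), np.uint8(115), np.uint8(104)]
col318 [234, 234, 236, 235, 234, 234, 235, 232, 99, 116, 103, 102, 104, 143, 149, 141, 133, 132, 124, 121, 116, 109, 144, 149, 105]
0.15 [(95, 97), (101, 112), (107, 130), (113, 152), (119, 154), (125, 151), (131, 148), (137, 141), (143, 124), (149, 122), (155, 122), (161, 122), (167, 122), (173, 123), (179, 122), (185, 122), (191, 122), (197, 121)]
0.18 [(95, 158), (101, 138), (107, 109), (113, 131), (119, 145), (125, 151), (131, 150), (137, 147), (143, 139), (149, 124), (155, 122), (161, 122), (167, 123), (173, 123), (179, 124), (185, 123), (191, 122), (197, 122)]
0.2 [(95, 170), (101, 137), (107, 117), (113, 105), (119, 124), (125, 146), (131, 150), (137, 150), (143, 148), (149, 138), (155, 128), (161, 122), (167, 122), (173, 122), (179, 123), (185, 123), (191, 123), (197, 122)]
```

The handle is freed and rising with the finger, so I'll retreat along the tool axis and let it spring open.

Call:
arm_command(fingers=[0,0,0,0,0,0,0,0], xyz=[[0,0,-10],[0,0,-20],[0,0,-30],[0,0,-35],[0,0,-35],[0,0,-20],[0,0,0],[0,0,0]], rotation=[[0,0,0],[0,0,0],[0,0,0],[0,0,0],[0,0,0],[0,0,0],[0,0,0],[0,0,0]])

```text
time: 26.92
ee_pos: [0.4706, -0.348, 0.2838]
tcp_rot: [-2.049, -1.722, -0.646]
contact_force: [-0.1, -0.8, -2.6]
gripper_width: 0.0
finger_force: 0.0
```

```bash
python3 - <<'E'
from h import *
pose();hand('s13')
a=cv2.imread('pics/s5.png').astype(int);b=cv2.imread('pics/s13.png').astype(int)
# bracket pose shift between before pressing and now (crop of bracket) + bush visibility
from numpy.fft import fft2
u,v=proj('s13',O-.05*CX+[0,0,.06]).astype(int);print(u,v)
A=a[v-25:v+25,u-25:u+25].mean(2).astype(np.float32);B=b[v-25:v+25,u-25:u+25].mean(2).astype(np.float32)
print('shift px',cv2.phaseCorrelate(A,B,cv2.createHanningWindow((50,50),cv2.CV_32F)))
for n,i in(('before',a),('now',b)):
    m=(i[:,:,2]-i[:,:,0]>35);m=m[v-30:v+45,u-45:u+25];y,x=np.nonzero(m);print(n,'brass px',len(x),x.mean()+u-45 if len(x) else 0,y.mean()+v-30 if len(x) else 0)
for z in(.058,.0595,.061,.065): print(z,proj('s13',O+(-.001)*CX+[0,0,z]))
E
```

```text
t 26.92 p [ 0.4706 -0.348   0.2838] clamp xyz mm [ 3.310e+02 -3.000e-01  2.838e+02] yaw y -9.93 z [ 0.099  0.564 -0.82 ] F [ 0.8 -0.  -2.6] w 3.596429571970612e-05 q [-1.05  0.43  1.3   0.4   1.88 -0.85]
handle open pts [np.uint8(123), np.uint8(131), np.uint8(128)] (locked 122,124,124; open ~141,205,215) locked pts [np.uint8(124), np.uint8(122), np.uint8(121)]
320 215
shift px ((0.11645374748656323, -0.17974579344787145), 0.5659502559661865)
before brass px 28 311.25 226.89285714285717
now brass px 33 311.0 227.4848484848485
0.058 [309.8 227. ]
0.0595 [309.8 226.7]
0.061 [309.8 226.4]
0.065 [309.8 225.5]
```

```bash
python3 - <<'E'
from h import *
for f in('s5','s6','s13'):
    b=cv2.imread(f'pics/{f}.png',0)
    for x in(.15,.18): print(f,x,[int(b[tuple(proj(f,O+x*CX+[0,0,z/1000]).round().astype(int)[::-1])]) for z in range(95,205,6)])
E
```

```text
s5 0.15 [117, 121, 132, 136, 115, 99, 106, 132, 175, 220, 220, 209, 141, 126, 123, 123, 123, 123, 119]
s5 0.18 [139, 140, 134, 126, 123, 123, 124, 123, 117, 106, 102, 123, 166, 216, 216, 204, 139, 125, 123]
s6 0.15 [156, 158, 159, 154, 150, 134, 123, 123, 123, 123, 123, 123, 121, 122, 122, 122, 122, 122, 121]
s6 0.18 [156, 158, 157, 155, 145, 130, 126, 122, 122, 121, 121, 122, 122, 123, 123, 124, 123, 122, 122]
s13 0.15 [114, 117, 131, 134, 113, 98, 100, 107, 120, 133, 132, 129, 123, 122, 122, 122, 122, 122, 122]
s13 0.18 [123, 129, 125, 121, 121, 122, 122, 121, 115, 104, 99, 105, 116, 130, 130, 128, 122, 124, 122]
```

The handle is fully open again: its brightness peak is at the same place as before, only in shadow. The bracket has not moved measurably. I'll check its seating against the stop with one gentle nudge from behind.

Call:
arm_command(fingers=[0,0,0,0,0,0,0,0], xyz=[[0,0,-20],[0,0,0],[0,0,0],[0,0,0],[0,0,0],[20,0,0],[36,0,0],[40,0,0]], rotation=[[0,-7,0],[0,-7,0],[0,-7,0],[0,-7,0],[0,-7,0],[0,0,0],[0,0,0],[0,0,0]])

```text
time: 27.63
ee_pos: [0.4842, -0.2617, 0.2974]
tcp_rot: [-2.402, -2.019, 0.001]
contact_force: [1.0, 0.8, 0.3]
gripper_width: 0.0
finger_force: 0.0
```

Call:
arm_command(fingers=[0,0,0,0,0,0,0,0], xyz=[[40,0,0],[40,0,0],[40,0,0],[40,0,0],[40,0,0],[40,0,0],[40,0,0],[40,0,0]], rotation=[[0,0,0],[0,0,0],[0,0,0],[0,0,0],[0,0,0],[0,0,0],[0,0,0],[0,0,0]])

```text
time: 28.3
ee_pos: [0.5384, 0.0541, 0.2976]
tcp_rot: [-2.401, -2.021, 0.004]
contact_force: [0.8, -1.2, -0.1]
gripper_width: 0.0
finger_force: 0.0
```

Call:
arm_command(fingers=[0,0,0], xyz=[[25,0,0],[0,0,0],[0,0,0]], rotation=[[0,0,0],[0,0,0],[0,0,0]])

```text
time: 28.55
ee_pos: [0.5429, 0.0777, 0.2977]
tcp_rot: [-2.398, -2.025, 0.005]
contact_force: [0.3, 0.1, -1.1]
gripper_width: 0.0001
finger_force: 0.0
```

```bash
python3 - <<'E'
from h import *
go(O-.125*CX+[0,0,.08])
E
```

```text
t 28.55 p [0.5429 0.0777 0.2977] clamp xyz mm [-100.8   -2.2  297.7] yaw y -9.64 z [-0.004  0.    -1.   ] F [-0.1  0.3 -1.1] w 0.00014917484944515974 q [-0.07  0.08  1.59 -0.    1.48  0.09]
tool delta mm [ 24.3   3.2 217.7]
```

Call:
arm_command(fingers=[0,0,0,0,0,0,0,0], xyz=[[25,2,0],[0,0,30],[0,0,38],[0,0,40],[0,0,40],[0,0,40],[0,0,25],[0,0,0]], rotation=[[0,0,0],[0,0,0],[0,0,0],[0,0,0],[0,0,0],[0,0,0],[0,0,0],[0,0,0]])

```text
time: 29.22
ee_pos: [0.5445, 0.0988, 0.0797]
tcp_rot: [-2.399, -2.014, 0.017]
contact_force: [-1.0, -0.0, -0.2]
gripper_width: 0.0001
finger_force: 0.0
```

```bash
python3 - <<'E'
from h import *
go(O-.100*CX+[0,0,.08])
E
```

```text
t 29.22 p [0.5445 0.0988 0.0797] clamp xyz mm [-121.9   -4.3   79.7] yaw y -9.97 z [-0.014  0.    -1.   ] F [ 0.2 -1.  -0.2] w 0.00010759803228483124 q [-0.03  0.33  1.76 -0.    1.06  0.14]
tool delta mm [-21.9   4.3  -0.4]
```

Call:
arm_command(fingers=[0,0,0,0], xyz=[[-6,0,0],[-8,0,0],[0,0,0],[0,0,0]], rotation=[[0,0,0],[0,0,0],[0,0,0],[0,0,0]])

```text
time: 29.55
ee_pos: [0.55, 0.0852, 0.0894]
tcp_rot: [2.404, 2.018, 0.005]
contact_force: [0.5, 0.1, -0.3]
gripper_width: -0.0003
finger_force: 0.0
```

```bash
python3 - <<'E'
from h import *
pose()
E
```

```text
t 29.55 p [0.55   0.0852 0.0894] clamp xyz mm [-109.4    3.5   89.4] yaw y -9.96 z [ 0.004 -0.    -1.   ] F [-0.2  0.5 -0.3] w -0.00028828785967355584 q [-0.06  0.31  1.77 -0.    1.06  0.11]
```

Call:
arm_command(fingers=[0,0,0,0,0], xyz=[[-2,-3,4],[-2,0,4],[-2,0,0],[0,0,0],[0,0,0]], rotation=[[0,0,0],[0,0,0],[0,0,0],[0,0,0],[0,0,0]])

```text
time: 29.97
ee_pos: [0.5443, 0.0808, 0.0789]
tcp_rot: [-2.405, -2.022, 0.0]
contact_force: [0.6, -0.1, 0.3]
gripper_width: 0.0001
finger_force: 0.0
```

Call:
arm_command(fingers=[0,0,0], xyz=[[-2,0,0],[0,0,0],[0,0,0]], rotation=[[0,0,0],[0,0,0],[0,0,0]])

```text
time: 30.22
ee_pos: [0.5441, 0.0788, 0.079]
tcp_rot: [2.405, 2.022, 0.0]
contact_force: [-0.6, 0.1, -0.8]
gripper_width: -0.0002
finger_force: 0.0
```

Call:
arm_command(fingers=[0,0,0], xyz=[[-1,0,0],[0,0,0],[0,0,0]], rotation=[[0,0,0],[0,0,0],[0,0,0]])

```text
time: 30.47
ee_pos: [0.5439, 0.0778, 0.0789]
tcp_rot: [-2.405, -2.022, -0.0]
contact_force: [0.3, -0.6, 0.3]
gripper_width: -0.0001
finger_force: 0.0
```

```bash
python3 - <<'E'
from h import *
pose()
E
```

```text
t 30.47 p [0.5439 0.0778 0.0789] clamp xyz mm [-101.1   -1.3   78.9] yaw y -9.89 z [-0.  0. -1.] F [0.5 0.4 0.3] w -7.904663788556132e-05 q [-0.07  0.31  1.78  0.    1.04  0.1 ]
```

Call:
arm_command(fingers=[0,0,0], xyz=[[-1,0,0],[0,0,0],[0,0,0]], rotation=[[0,0,0],[0,0,0],[0,0,0]])

```text
time: 30.72
ee_pos: [0.5437, 0.077, 0.0789]
tcp_rot: [-2.405, -2.021, -0.0]
contact_force: [0.0, 1.2, 0.5]
gripper_width: 0.0002
finger_force: 0.5
```

Call:
arm_command(fingers=[0,0,0], xyz=[[-1,0,0],[0,0,0],[0,0,0]], rotation=[[0,0,0],[0,0,0],[0,0,0]])

```text
time: 30.97
ee_pos: [0.5437, 0.0769, 0.079]
tcp_rot: [-2.404, -2.021, -0.003]
contact_force: [0.5, 6.1, -0.7]
gripper_width: -0.0004
finger_force: 2.9
```

Call:
arm_command(fingers=[0,0,0], xyz=[[-0.7,0,0],[0,0,0],[0,0,0]], rotation=[[0,0,0],[0,0,0],[0,0,0]])

```text
time: 31.22
ee_pos: [0.5437, 0.0769, 0.0792]
tcp_rot: [-2.404, -2.021, -0.004]
contact_force: [1.3, 8.5, 0.0]
gripper_width: -0.0004
finger_force: 4.2
```

The bracket bears firmly on the stop: 8.5 N with no movement. I'll back away.

Call:
arm_command(fingers=[0,0,0,0,0,0,0,0], xyz=[[1,0,0],[2,0,0],[8,0,0],[16,0,0],[5,0,-25],[0,0,-35],[0,0,-35],[0,0,-25]], rotation=[[0,0,0],[0,0,0],[0,0,0],[0,0,0],[0,0,0],[0,0,0],[0,0,0],[0,0,0]])

```text
time: 31.88
ee_pos: [0.5497, 0.1071, 0.202]
tcp_rot: [2.403, 2.021, 0.003]
contact_force: [0.6, 1.6, 0.8]
gripper_width: 0.0001
finger_force: 0.0
```

Call:
arm_command(fingers=[0,0,0], xyz=[[0,0,0],[0,0,0],[0,0,0]], rotation=[[0,0,0],[0,0,0],[0,0,0]])

```text
time: 32.13
ee_pos: [0.5483, 0.1068, 0.1981]
tcp_rot: [-2.404, -2.021, 0.002]
contact_force: [-0.3, 0.1, -0.2]
gripper_width: 0.0
finger_force: 0.0
```

```bash
python3 - <<'E'
from h import *
pose();hand('s14');print(bot.hand_in())
E
```

```text
t 32.13 p [0.5483 0.1068 0.1981] clamp xyz mm [-130.4   -2.   198.1] yaw y -9.89 z [-0.001 -0.    -1.   ] F [ 0.  -0.4 -0.2] w 1.869704882370817e-06 q [-0.02  0.18  1.68 -0.    1.28  0.15]
handle open pts [np.uint8(141), np.uint8(207), np.uint8(215)] (locked 122,124,124; open ~141,205,215) locked pts [np.uint8(126), np.uint8(125), np.uint8(124)]
the job is handed in; nothing more can be done
None
```

Handed in at 32 s: the handle dropped over centre and locked by itself, the tab released it, the jaw is wide open again, and the bracket lies free against the stop; I inferred that the bush is fully home from the lock rather than measuring it.

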